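Drive the crooked coach screw of the bread cutter home

TASK

The pivot bracket of the lever bread cutter has been refitted, but one of its four coach screws is only hand-started: it stands proud and leans in its hole. Take the large socket driver from the tool caddy, fit it fully and squarely over that screw's head so that the screw stands straight before you turn it, and drive it clockwise until it is fully home. Then put the socket driver back in the compartment it came from, socket down, and leave everything else where it is.

Things in the scene. Friction and masses are not known exactly. Their poses are not given: they have to be found in the camera images.
- driver_grip (a point): Centre of the black handle of the large socket driver (about 0.22 kg), standing socket down in the caddy. Handle: hexagon 28 mm across flats (flats face this frame's +-x and every 60 degrees), from 78 to 147 mm above the socket's mouth; this point is on the axis, 112.5 mm above the mouth; z runs from socket to handle. Shaft 12 mm, socket 33 mm outside, 34 mm high; 155 mm long.
- driver_mouth (a point): Centre of the open lower end of the large socket driver's socket, on its axis (z up through the handle). Square socket 19.2 mm across flats, sides facing this frame's x and y, 9.5 mm deep to a flat floor, with a 2.5 mm lead-in chamfer at the mouth. On the 17 mm square head it has about 8 degrees of play in turning either way.
- screw_head (a point): Centre of the top face of the one coach screw that is not home. z is its axis, up out of the hole (0.05 to 0.1 rad off vertical at the start); x and y do not turn with the head, so how the square lies is not told. Head: square, 17 mm across flats, 10 mm high, 1.5 mm chamfer, on a round flange 25 mm wide, 2.5 mm thick. When home this point is 56.5 mm above the bench.
- screw_seat: That screw and its hole: the origin is the mouth of the hole, in the top of the bracket's foot plate, 44 mm above the bench; z is the hole's axis, straight up. The greased screw leans loosely about this point: a flat, square push of 5 to 15 N down on its head with the socket straightens it, and it stays straight. When home the flange lies on the plate here.
- screw_depth (a joint): How far the coach screw has been driven in, m: 0 to 0.0010 at the start, 0.0040 when home (hard stop). Clockwise from above drives it in, 6 mm a turn. It needs about 0.12 N m to turn.
- bread_cutter: Lever bread cutter, fixed: beech board 200 x 460 mm, top 38 mm up, from y = +60 to -400 mm of this frame; origin on the bench under the pivot. Steel foot plate 130 x 92 mm with four coach screws at x = +-50, y = +-31 mm (three home, one proud, any of them) and two upright cheeks within 21 mm of x = 0, 22 mm of y = 0, 112 mm high. Blade arm along -y at x = 0, 106 mm high.
- cutter_arm (a joint): Angle of the blade arm, rad: 0 down on the board (start), grows as it is lifted. Leave it down.
- caddy: Grey open tool caddy, fixed to the bench, 56 x 154 x 70 mm high; origin under its centre. Three compartments in a row along its y axis, centres at y = -50, 0, +50 mm, each 48 x 46 mm (x, y) inside with the floor 4 mm above the bench. The large socket driver, a smaller one and a brush stand in them in any order.
- small_driver: Smaller socket driver in the caddy, black handle 22 mm in diameter, 116 mm long; origin at its lower end. Does not fit; leave alone.
- brush: Flat brush in the caddy, bristles up, 110 mm high; origin at its lower end. Leave alone.
- mug: White mug, 80 mm wide, 90 mm high; origin under its centre. Leave alone.
- shaker: Aluminium flour shaker, 68 mm wide, 98 mm high; origin under its centre. Leave alone.
- screwdriver: Screwdriver with a black handle lying on the bench, 200 mm long, 26 mm high; origin under its middle. Leave alone.
- bowl: Steel bowl, 140 mm wide, 60 mm high; origin under its centre. Leave alone.
- jar: Clear jar with a steel lid, 72 mm wide, 100 mm high; origin under its centre. Leave alone.

How it is judged:
By the outcome, as a careful person would: the job done as asked, in the order asked, and still so for the second after the job is handed in, with the robot touching nothing.
It also fails if it takes over 72 s, if anything falls off the work surface, if the arm or the gripper's body presses on something with over 40 N, if the wrist force passes 120 N, or if a joint passes its speed limit or range.

ROBOT

A 6-joint arm with a two-finger parallel gripper is mounted at the origin on the work surface. World frame = base frame: x ahead of the robot, y to its left, z up, the work surface at z = 0. Lengths are in m, angles in rad, forces in N, time in s.
With the tool pointing down it reaches from about 0.35 to 0.975 m from the base axis. Payload 4.9 kg.
Tool frame: the origin (TCP) lies midway between the tips of the shut fingers; the grasp point (between the pads) lies 19 mm behind it; z points along the fingers, y is the direction in which the jaws open and shut (so a half turn about z gives the same grasp; the last joint's range is limited). The gripper opens to 85 mm and grips with 20 to 120 N. Pads are 22 mm wide; open, the fingers measure 114 mm over their backs; the gripper's body (76 mm by 85 mm) begins 54 mm behind the grasp point. The pads swing forward as they close: fully open they stand 13 mm farther back than shut.
Start: joints at [-1.324, 0.053, 1.613, -0, 1.476, -0.119], TCP at [0.224, -0.584, 0.231] pointing down, gripper open.
Joint ranges: [-3.01, 3.01], [-1.01, 2.22], [0.06, 2.58], [-1.02, 4.17], [0.09, 2.62], [-3.14, 3.14]. Speed limits (rad/s): [2.57, 2.57, 3.14, 3.14, 3.14, 3.14].

INTERFACE

Orientations are given as a rotation vector (axis times angle).
In Python, from station import ctrl gives the robot as it stands.
- The arm moves only by the tool drive_tool, never from a script. Its argument "moves" is one flat list of numbers, 7 for each row, row after row: the turn, a rotation vector about the world's x, y, z in degrees, then the shift along the world's x, y, z in m, then the closure, from 0 (fully open) to 1 (shut). A call has exactly 5 rows; each row shifts and turns the commanded pose from where the row before left it; what a row does not reach is not made up. A row lasts 1/8 s, in which the tool goes at most 62.5 mm and 10.7 degrees, less where a joint would pass 70% of its speed; a pose out of reach is approached as far as the arm can. A call is refused whole if a number of a shift passes 0.0625 or a number of a turn 10.7, either way. A call with a gripper value outside its range is refused whole. The fingers move at their own pace and stop on an object; "newtons" is the grip in N (left out, the last holds). Time passes only in rows, so rows that do not move let the fingers close, or fill a call up. It gives the time, the measured TCP pose, the force and the opening at its end, in the units of the state.
- ctrl.get_obs(): the state, without advancing time (a new reading comes with each control period).
- ctrl.get_image(name): name is "scene" or "top" or "wrist"; returns the picture (420x560x3 uint8, red, green, blue); there is no depth.
- ctrl.get_calibration(name): a dict with "fx", "fy", "cx", "cy" (pixels), "k1" (the pictures are not rectified: a ray, as slopes to the right and down, at radius r is drawn at 1 + k1 r^2 times it, then the intrinsics apply), "rvec" (rotation vector, rad) and "tvec" (3), from world to camera coordinates, as OpenCV has them; the wrist camera has in their place "T_tool_cam" (4x4, takes a point from camera to tool coordinates, whose origin is the TCP and whose axes are the flange's). Camera axes: x right, y down, z forward; pixel columns grow to the right and rows downward; lengths in m; the calibration is good to about 2 mm. A picture is of the moment at which its call begins: read the wrist's pose just before it. get_calibration takes no time and is no camera call.
- ctrl.finish_job(): hands the job in, once; it reports no verdict.
The state is a dict: "t": time; "q": joint angles; "dq": joint speeds; "effort": joint torques, N m; "tool_pos": TCP position; "tool_rot": TCP orientation; "contact_force": force on the tool from outside, world axes, zero at the start; "wrist_torque": the same for the moment, N m; "opening": finger opening in m.
Only numpy, scipy, OpenCV 4.12 (cv2) and the standard library are available. Lean on these libraries where they do the work, as an engineer would, in place of code of your own. Each camera call takes 0.05 s, during which the arm holds its last target.

## Working session

There is one attempt and no reset: what is moved stays moved. The work goes in short steps, Python scripts to look and compute and a tool call to move; the robot and the scene stay as the last step left them, time stands still between calls to the robot, and variables do not carry over. Pictures are saved under pics/ and viewed, and the job is handed in when it is done.

Besides the shell and the picture viewer there is one more tool, called after "Request:" as name(argument=value, ...), one argument or row to a line, values as JSON. drive_tool: Moves the arm, as the interface text tells. Its arguments: {"type":"object","properties":{"moves":{"type":"array","items":{"type":"number"}},"newtons":{"type":"number"}},"required":["moves"]}

```bash
ls; mkdir -p pics; python3 - <<'E'
from station import ctrl
import cv2
o=ctrl.get_obs();print(o)
for n in("scene","top","wrist"):
    print(n,ctrl.get_calibration(n))
    cv2.imwrite(f"pics/a_{n}.png",ctrl.get_image(n)[:,:,::-1])
E
```

```text
pics
{'t': 0.0, 'q': array([-1.32397997e+00,  5.33577524e-02,  1.61432266e+00, -6.44837058e-06,
        1.47595627e+00, -1.18970652e-01]), 'dq': array([-3.55290392e-05, -5.58306168e-04, -2.18275419e-03,  1.08123871e-04,
       -1.18409020e-03, -7.87027028e-04]), 'effort': array([-1.14654864e-03, -3.93670321e+01, -3.70178211e+01, -2.08903957e-04,
        7.05042956e-03, -3.87562537e-06]), 'tool_pos': array([ 0.22341513, -0.58303664,  0.23004533]), 'tool_rot': array([-3.08719015e+00, -5.71008998e-01,  2.15023110e-04]), 'contact_force': array([-0.16918976,  0.34889025,  0.3986774 ]), 'wrist_torque': array([-0.00628885,  0.00450452,  0.00739855]), 'opening': 0.0857438950056636}
scene {'fx': 459.61182783064913, 'fy': 459.61182783064913, 'cx': 283.3561742671741, 'cy': 208.79985950217727, 'k1': 0.0533674351152248, 'rvec': array([ 2.50537348,  0.79640163, -0.2152485 ]), 'tvec': array([-0.52973051, -0.14619364,  1.06494867])}
top {'fx': 430.88627900254136, 'fy': 430.88627900254136, 'cx': 284.39422462574885, 'cy': 205.53536427251896, 'k1': -0.07749941187579966, 'rvec': array([ 2.12269604, -2.09988697,  0.22048326]), 'tvec': array([0.13756345, 0.58645769, 0.848292  ])}
wrist {'fx': 333.63503426978997, 'fy': 333.63503426978997, 'cx': 280.26700149515773, 'cy': 208.40518624658114, 'k1': -0.06880129777905757, 'T_tool_cam': array([[ 3.81371274e-04, -9.50065023e-01, -3.12051770e-01,
         8.17839789e-02],
       [ 9.99999887e-01,  4.50896755e-04, -1.50648094e-04,
        -1.25987343e-04],
       [ 2.83828615e-04, -3.12051678e-01,  9.50065087e-01,
        -1.43454782e-01],
       [ 0.00000000e+00,  0.00000000e+00,  0.00000000e+00,
         1.00000000e+00]])}
```

View pics/a_scene.png

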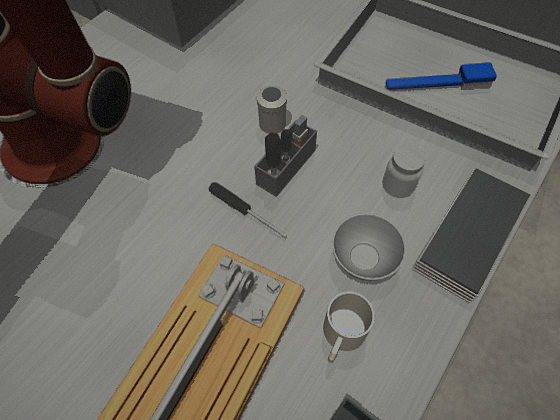

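View pics/a_top.png

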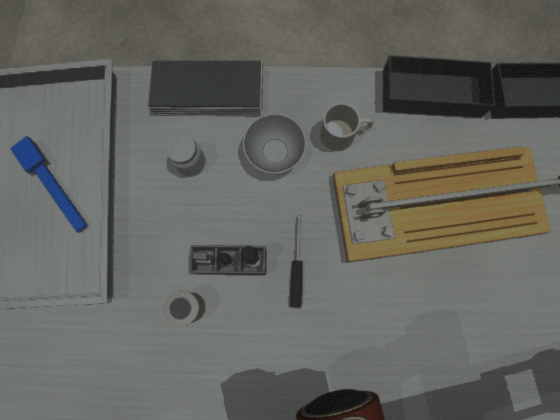

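View pics/a_wrist.png

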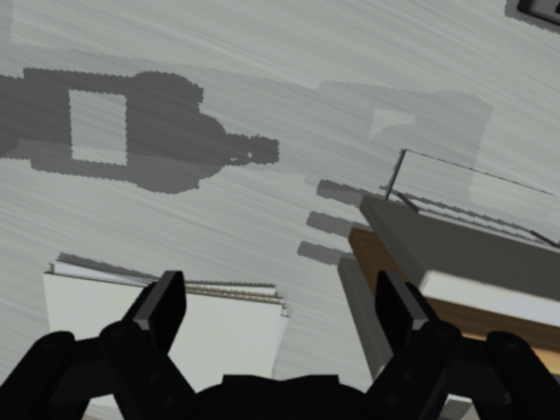

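```bash
cat > h.py <<'E'
import numpy as np,cv2
from scipy.spatial.transform import Rotation as R
from station import ctrl
CAL={}
def cal(n):
    if n not in CAL: CAL[n]=ctrl.get_calibration(n)
    return CAL[n]
def pose(n,o=None):
    """cam->world R,t"""
    c=cal(n)
    if n=="wrist":
        Rt=R.from_rotvec(o["tool_rot"]).as_matrix();T=c["T_tool_cam"]
        return Rt@T[:3,:3],Rt@T[:3,3]+o["tool_pos"]
    Rm=R.from_rotvec(c["rvec"]).as_matrix()
    return Rm.T,-Rm.T@c["tvec"]
def ray(n,uv,o=None):
    c=cal(n);Rc,t=pose(n,o)
    d=np.array([(uv[0]-c["cx"])/c["fx"],(uv[1]-c["cy"])/c["fy"]])
    r0=d.copy()
    for _ in range(30): r0=d/(1+c["k1"]*(r0@r0))
    v=Rc@np.array([r0[0],r0[1],1.]);return t,v/np.linalg.norm(v)
def plane(n,uv,z,o=None):
    t,v=ray(n,uv,o);return t+v*(z-t[2])/v[2]
def proj(n,p,o=None):
    c=cal(n);Rc,t=pose(n,o)
    q=Rc.T@(np.asarray(p,float)-t);s=q[:2]/q[2];s=s*(1+c["k1"]*(s@s))
    return s*c["fx"]+[c["cx"],c["cy"]]
def tri(rs):
    A=np.zeros((3,3));b=np.zeros(3)
    for t,v in rs:
        P=np.eye(3)-np.outer(v,v);A+=P;b+=P@t
    p=np.linalg.solve(A,b)
    return p,[np.linalg.norm((np.eye(3)-np.outer(v,v))@(p-t)) for t,v in rs]
def crop(img,x0,y0,x1,y1,s,fn):
    c=img[y0:y1,x0:x1]
    if img.ndim==3: c=c[:,:,::-1]
    cv2.imwrite(fn,cv2.resize(c,None,fx=s,fy=s,interpolation=cv2.INTER_CUBIC))
E
python3 - <<'E'
from h import *
i=cv2.imread("pics/a_scene.png")[:,:,::-1];j=cv2.imread("pics/a_top.png")[:,:,::-1]
a=i[100:200,230:330];b=i[240:340,190:290];c=j[215:315,180:280];d=j[165:265,325:425]
m=np.vstack([np.hstack([a,b]),np.hstack([c,d])])
crop(np.clip(m.astype(int)*1.5,0,255).astype(np.uint8),0,0,200,200,3,"pics/b.png")
E
```

```text
(no output)
```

View pics/b.png

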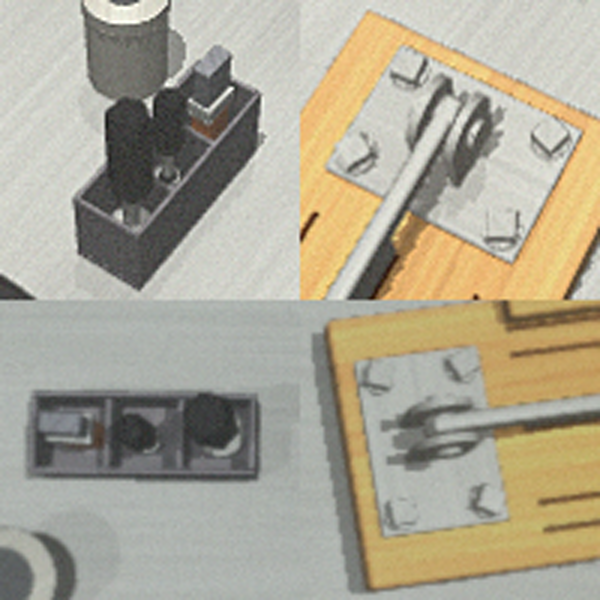

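```bash
python3 - <<'E'
from h import *
np.set_printoptions(precision=4,suppress=True)
C=lambda x,y,ox,oy:(ox+x/3,oy+y/3)
S=[C(408,67,190-100,240),C(550,138,90,240),C(355,152,90,240),C(502,228,90,240)]
T=[C(377,375,180+45,0),C(0,0,0,0)]
T=[(325+(x-300)/3,165+(y-300)/3) for x,y in [(377,375),(462,365),(400,512),(487,500)]]
print("scene");[print(s,plane("scene",s,.055)) for s in S]
print("top");[print(s,plane("top",s,.055)) for s in T]
# handle tops
st=(230+126/3,100+103/3);tt=(180+208/3,215+(405-300)/3)
print(tri([ray("scene",st),ray("top",tt)]))
print([pose(n)[1] for n in("scene","top")])
# caddy corners top z=.07
for x,y in [(30,395),(257,395),(257,478),(30,474)]: print(plane("top",(180+x/3,215+(y-300)/3),.07))
E
```

```text
scene
(226.0, 262.3333333333333) [ 0.5283 -0.0147  0.055 ]
(273.33333333333337, 286.0) [ 0.6275 -0.0015  0.055 ]
(208.33333333333331, 290.6666666666667) [ 0.5371 -0.076   0.055 ]
(257.33333333333337, 316.0) [ 0.637  -0.0623  0.055 ]
top
(350.6666666666667, 190.0) [0.6219 0.002  0.055 ]
(379.0, 186.66666666666666) [ 0.63   -0.0595  0.055 ]
(358.3333333333333, 235.66666666666669) [ 0.5233 -0.0121  0.055 ]
(387.3333333333333, 231.66666666666669) [ 0.5323 -0.0738  0.055 ]
(array([0.478 , 0.2058, 0.1719]), [np.float64(0.0007478815785944277), np.float64(0.0007478815785943679)])
[array([ 0.8155, -0.2364,  0.8457]), array([0.3966, 0.1425, 0.9512])]
[0.4945 0.3372 0.07  ]
[0.4965 0.1814 0.07  ]
[0.4402 0.1803 0.07  ]
[0.4407 0.3344 0.07  ]
```

Request:
drive_tool(
  moves=[0,0,4.6,0.024,0.038,0.002,0,0,0,4.6,0.024,0.038,0.002,0,0,0,4.6,0.024,0.038,0.002,0,0,0,4.6,0.024,0.038,0.002,0,0,0,4.6,0.024,0.038,0.002,0],
)

```text
t: 0.78
tool_pos: [0.344, -0.3922, 0.241]
tool_rot: [-2.911, -1.179, -0.0]
contact_force: [0.7, 0.1, 0.1]
opening: 0.0851
```

Request:
drive_tool(
  moves=[0,0,4.6,0.024,0.038,0.002,0,0,0,4.6,0.024,0.038,0.002,0,0,0,4.6,0.024,0.038,0.002,0,0,0,4.6,0.024,0.038,0.002,0,0,0,4.6,0.024,0.038,0.002,0],
)

```text
t: 1.4
tool_pos: [0.464, -0.2022, 0.2511]
tool_rot: [-2.618, -1.736, 0.0]
contact_force: [0.5, 0.4, 0.6]
opening: 0.0855
```

Request:
drive_tool(
  moves=[0,0,4.6,0.024,0.038,0,0,0,0,4.6,0.024,0.038,0,0,0,0,4.6,0.024,0.038,0,0,0,0,4.6,0.024,0.038,0,0,0,0,4.6,0.021,0.038,0,0],
)

```text
t: 2.02
tool_pos: [0.581, -0.0122, 0.2509]
tool_rot: [-2.219, -2.224, 0.001]
contact_force: [0.9, 0.9, -0.5]
opening: 0.0854
```

```bash
cat > snap.py <<'E'
import sys,pickle
from h import *
n=sys.argv[1]
o=ctrl.get_obs();im=ctrl.get_image("wrist")
cv2.imwrite(f"pics/{n}.png",im[:,:,::-1]);pickle.dump(o,open(f"pics/{n}.pkl","wb"))
print({k:np.round(o[k],4) for k in("t","q","tool_pos","tool_rot","contact_force","wrist_torque","opening")})
E
python3 snap.py w1
```

```text
{'t': np.float64(2.025), 'q': array([-1.4900e-01, -6.1600e-02,  1.6942e+00, -1.0000e-04,  1.5095e+00,
       -1.5110e-01]), 'tool_pos': array([ 0.581 , -0.0122,  0.2509]), 'tool_rot': array([-2.2189e+00, -2.2235e+00,  6.0000e-04]), 'contact_force': array([ 0.8725,  0.8787, -0.4994]), 'wrist_torque': array([-0.0638, -0.0236,  0.0049]), 'opening': np.float64(0.0854)}
```

View pics/w1.png

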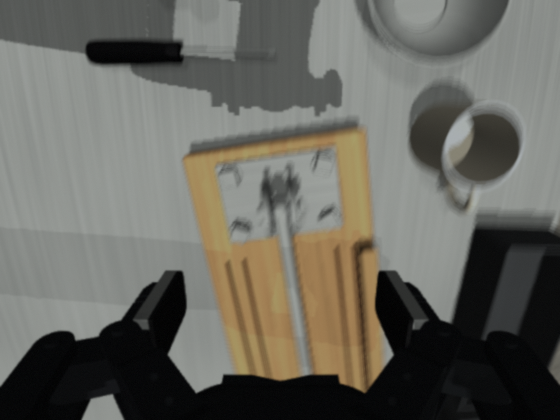

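Request:
drive_tool(
  moves=[0,0,0,0,0.01,-0.03,0,0,0,0,0,0.01,-0.03,0,0,0,0,0,0,0,0,0,0,0,0,0,0,0,0,0,0,0,0,0,0],
)

```text
t: 2.7
tool_pos: [0.5815, 0.0058, 0.1934]
tool_rot: [2.221, 2.218, 0.003]
contact_force: [0.0, 0.4, -0.3]
opening: 0.0855
```

```bash
python3 snap.py w2; python3 -c "
from h import *
i=cv2.imread('pics/w2.png')[:,:,::-1];crop(np.clip(i*1.4,0,255).astype(np.uint8),170,80,390,260,3.5,'pics/w2c.png')"
```

```text
{'t': np.float64(2.7), 'q': array([-1.1800e-01, -2.5800e-02,  1.7562e+00, -1.0000e-04,  1.4081e+00,
       -1.1660e-01]), 'tool_pos': array([0.5815, 0.0058, 0.1934]), 'tool_rot': array([2.2212, 2.2181, 0.003 ]), 'contact_force': array([ 0.0459,  0.4477, -0.2728]), 'wrist_torque': array([-0.006 ,  0.0386, -0.0234]), 'opening': np.float64(0.0855)}
```

View pics/w2c.png

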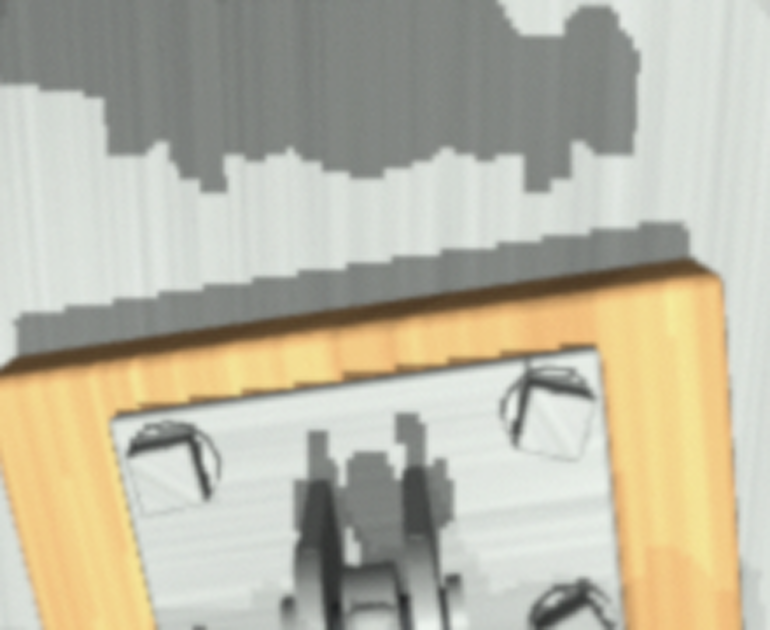

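```bash
python3 -c "
from h import *
i=cv2.imread('pics/w2.png')[:,:,::-1];crop(np.clip(i*1.4,0,255).astype(np.uint8),190,170,370,300,4.4,'pics/w2d.png')"
```

```text
(no output)
```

View pics/w2d.png

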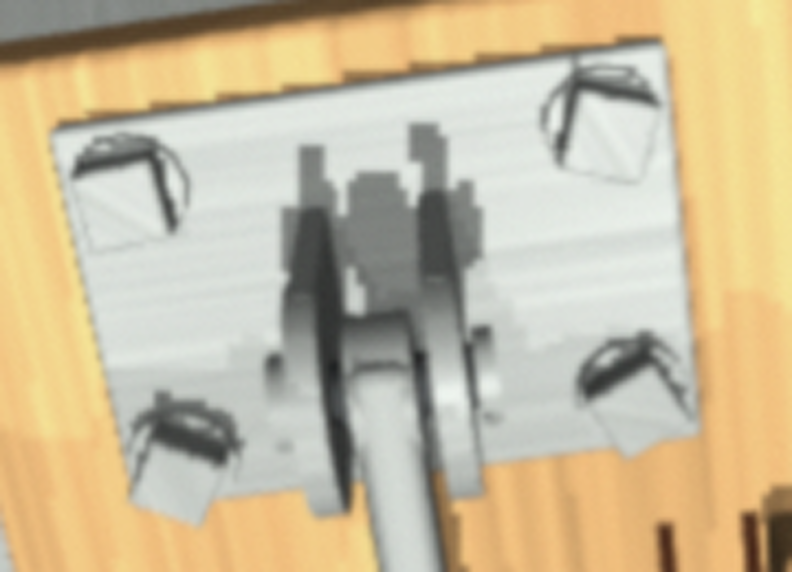

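Request:
drive_tool(
  moves=[-10,0,0,0,0.02,0,0,-10,0,0,0,0.02,-0.02,0,-10,0,0,0,0.01,-0.03,0,0,0,0,0,0,-0.01,0,0,0,0,0,0,0,0],
)

```text
t: 3.38
tool_pos: [0.5806, 0.056, 0.1313]
tool_rot: [1.928, 1.927, -0.516]
contact_force: [0.8, -0.5, 1.1]
opening: 0.0855
```

```bash
python3 snap.py w3; python3 -c "
from h import *
i=cv2.imread('pics/w3.png')[:,:,::-1];crop(np.clip(i*1.4,0,255).astype(np.uint8),170,100,400,270,3.4,'pics/w3c.png')"
```

```text
{'t': np.float64(3.375), 'q': array([ 0.2034,  0.1446,  1.7531, -0.5204,  1.3877,  0.3387]), 'tool_pos': array([0.5806, 0.056 , 0.1313]), 'tool_rot': array([ 1.9284,  1.9266, -0.5162]), 'contact_force': array([ 0.84  , -0.5229,  1.1205]), 'wrist_torque': array([ 0.2683, -0.007 ,  0.0286]), 'opening': np.float64(0.0855)}
```

View pics/w3c.png

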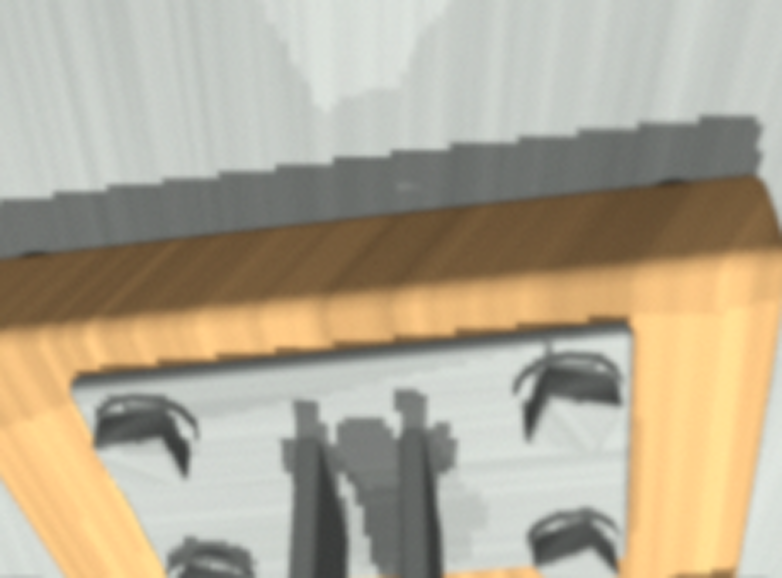

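```bash
python3 -c "
from h import *
i=cv2.imread('pics/w3.png')[::-1,::-1,::-1];crop(np.clip(i*1.5,0,255).astype(np.uint8),560-370,420-310,560-185,420-190,4.3,'pics/w3d.png')"
```

```text
(no output)
```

View pics/w3d.png

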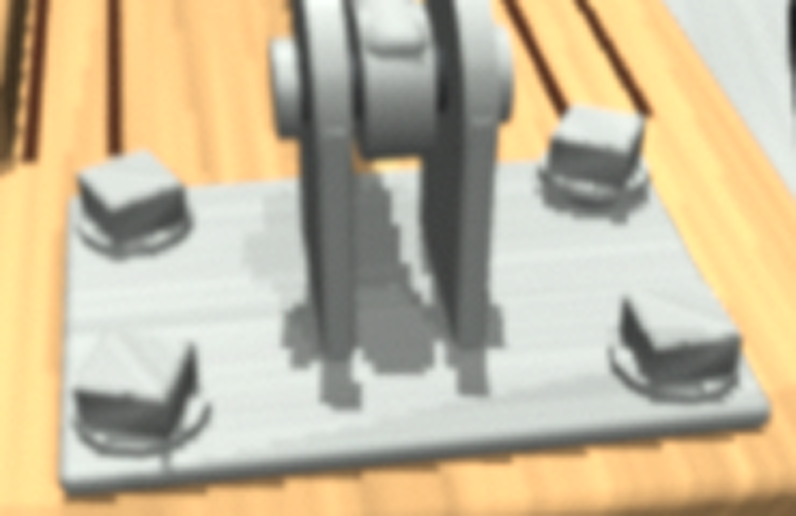

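Request:
drive_tool(
  moves=[10,0,0,-0.01,-0.03,0.03,0,10,0,0,-0.015,-0.045,0.01,0,10,0,0,-0.015,-0.045,-0.01,0,0,0,0,-0.008,-0.013,-0.02,0,0,0,0,0,0,0,0],
)

```text
t: 4.05
tool_pos: [0.5313, -0.0783, 0.1408]
tool_rot: [-2.226, -2.215, 0.001]
contact_force: [-0.3, 0.7, -0.0]
opening: 0.0855
```

Request:
drive_tool(
  moves=[0,0,0,0,0,0,0,0,0,0,0,0,0,0,0,0,0,0,0,0,0,0,0,0,0,0,0,0,0,0,0,0,0,0,0],
)

```text
t: 4.68
tool_pos: [0.5327, -0.0763, 0.1413]
tool_rot: [-2.221, -2.221, 0.0]
contact_force: [-0.5, -0.2, -0.5]
opening: 0.0852
```

```bash
python3 snap.py w4; python3 -c "
from h import *
i=cv2.imread('pics/w4.png')[:,:,::-1];crop(np.clip(i*1.5,0,255).astype(np.uint8),230,140,410,280,4.4,'pics/w4c.png')"
```

```text
{'t': np.float64(4.675), 'q': array([-0.2806, -0.082 ,  1.9002,  0.    ,  1.3234, -0.2805]), 'tool_pos': array([ 0.5327, -0.0763,  0.1413]), 'tool_rot': array([-2.2215, -2.2214,  0.    ]), 'contact_force': array([-0.4794, -0.2145, -0.4538]), 'wrist_torque': array([-0.0031, -0.0177, -0.042 ]), 'opening': np.float64(0.0852)}
```

View pics/w4.png

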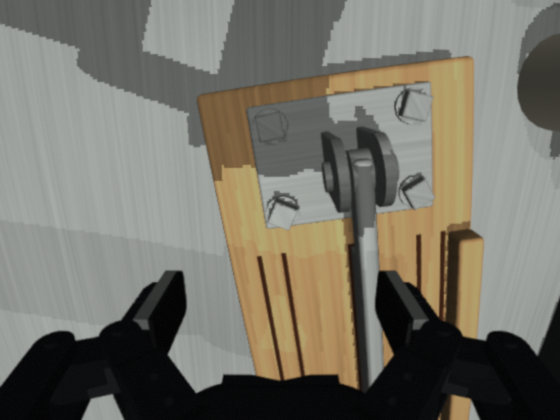

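View pics/w4c.png

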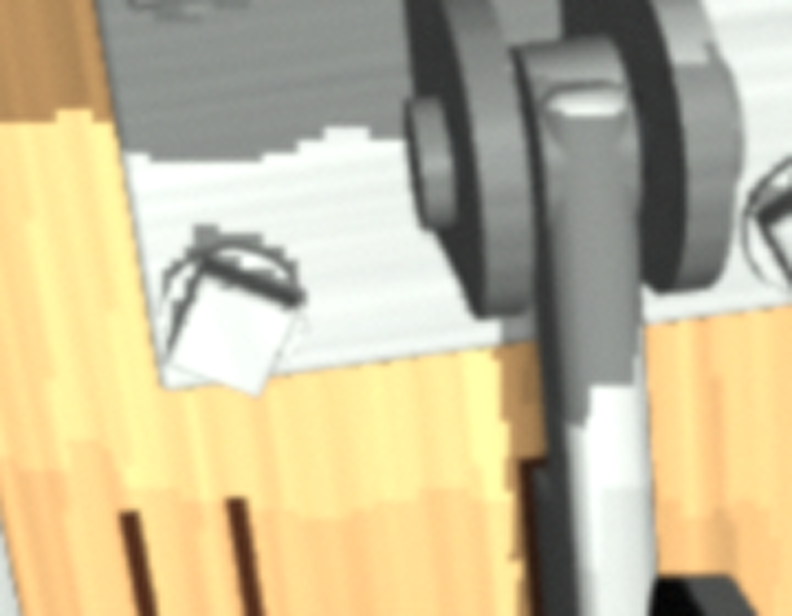

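```bash
python3 -c "
from h import *
i=cv2.imread('pics/w4.png')[:,:,::-1];j=cv2.imread('pics/w2.png')[:,:,::-1]
m=np.hstack([i[185:235,258:308],j[255:305,210:260]])
crop(np.clip(m*1.25,0,255).astype(np.uint8),0,0,100,50,8,'pics/h.png')"
```

```text
(no output)
```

View pics/h.png

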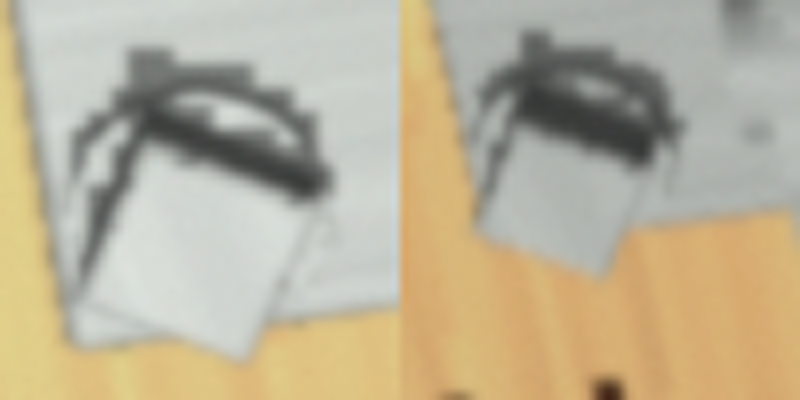

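```bash
cat > m1.py <<'E'
from h import *
import pickle
np.set_printoptions(precision=4,suppress=True)
o4=pickle.load(open("pics/w4.pkl","rb"));o2=pickle.load(open("pics/w2.pkl","rb"))
A=[(258+x/8,185+y/8) for x,y in [(145,145),(318,200),(245,362),(80,303)]]
B=[(210+(x-400)/8,255+y/8) for x,y in [(518,115),(645,165),(608,275),(478,230)]]
for n,P,o in(("w4",A,o4),("w2",B,o2)):
    q=np.array([plane("wrist",p,.0595,o) for p in P])
    e=np.roll(q,-1,0)-q
    print(n,q.mean(0),np.linalg.norm(e,axis=1)*1000,np.degrees(np.arctan2(e[:,1],e[:,0]))%90)
print(tri([ray("wrist",np.mean(A,0),o4),ray("wrist",np.mean(B,0),o2)]))
print(np.mean(A,0), plane("scene",(190+(502-300)/3,240+228/3),.0595))
# plate corners in w4
for p in [(248,108),(430,82),(433,206),(267,228)]: print(plane("wrist",p,.044,o4))
# other heads
for p in [(270,125.5),(414,105),(417,190)]: print(plane("wrist",p,.0565,o4))
E
python3 m1.py
```

```text
w4 [ 0.5359 -0.0756  0.0595] [16.2002 16.7615 15.9711 16.0373] [71.6068 67.6745 69.0578 68.3731]
w2 [ 0.5361 -0.0752  0.0595] [16.0093 15.7393 16.3789 16.3924] [65.7196 71.3014 68.1181 69.8325]
(array([ 0.5359, -0.0761,  0.0579]), [np.float64(4.1814735612938195e-05), np.float64(4.1814735613059185e-05)])
[282.625  216.5625] [ 0.638  -0.0633  0.0595]
[ 0.5117 -0.001   0.044 ]
[0.6376 0.0175 0.044 ]
[ 0.6516 -0.0724  0.044 ]
[ 0.524  -0.0904  0.044 ]
[ 0.5273 -0.0121  0.0565]
[0.6231 0.002  0.0565]
[ 0.632  -0.0565  0.0565]
```

Request:
drive_tool(
  moves=[0,0,0,-0.005,0.03,0.05,0,0,0,0,-0.01,0.04,0.04,0,0,0,0,-0.01,0.056,0.02,0,0,0,0,-0.01,0.06,0,0,0,0,0,-0.01,0.06,0,0],
)

```text
t: 5.35
tool_pos: [0.4873, 0.1711, 0.2521]
tool_rot: [2.222, 2.219, 0.002]
contact_force: [0.4, 0.0, -0.1]
opening: 0.0853
```

Request:
drive_tool(
  moves=[0,0,0,-0.008,0.03,0,0,0,0,0,-0.008,0.02,0,0,0,0,0,0,0,0,0,0,0,0,0,0,0,0,0,0,0,0,0,0,0],
)

```text
t: 5.98
tool_pos: [0.4719, 0.2186, 0.2513]
tool_rot: [2.224, 2.219, -0.0]
contact_force: [0.5, 1.3, 0.4]
opening: 0.0855
```

```bash
python3 snap.py c1; python3 -c "
from h import *
i=cv2.imread('pics/c1.png')[:,:,::-1];crop(np.clip(i*1.6,0,255).astype(np.uint8),200,100,380,270,3.5,'pics/c1c.png')"
```

```text
{'t': np.float64(5.975), 'q': array([ 2.9070e-01, -2.1280e-01,  1.8301e+00, -2.0000e-04,  1.5242e+00,
        2.9280e-01]), 'tool_pos': array([0.4719, 0.2186, 0.2513]), 'tool_rot': array([ 2.2236e+00,  2.2191e+00, -1.0000e-04]), 'contact_force': array([0.4778, 1.3277, 0.4423]), 'wrist_torque': array([ 0.0099,  0.0238, -0.0318]), 'opening': np.float64(0.0855)}
```

View pics/c1.png

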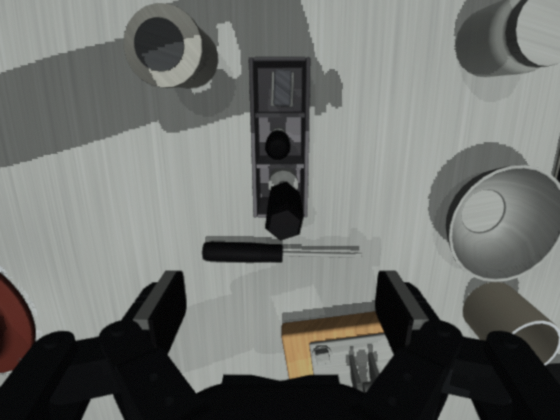

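View pics/c1c.png

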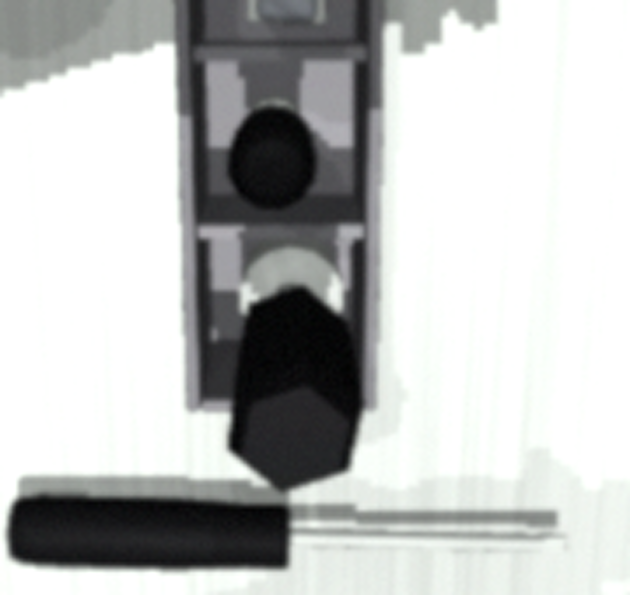

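```bash
cat > m2.py <<'E'
from h import *
import pickle
np.set_printoptions(precision=4,suppress=True)
o=pickle.load(open("pics/c1.pkl","rb"))
P=[(200+x/3.5,100+y/3.5) for x,y in [(310,385),(362,410),(348,468),(288,490),(230,447),(243,400)]]
for z in(.151,.159):
    q=np.array([plane("wrist",p,z,o) for p in P]);c=q.mean(0)
    e=np.roll(q,-1,0)-q
    print(z,c,np.linalg.norm(q-c,axis=1)*1000,np.degrees(np.arctan2(e[:,1],e[:,0])+np.pi/2)%60)
c=np.mean(P,0);print(c)
st=(230+126/3,100+103/3);tt=(180+208/3,215+(405-300)/3)
print(tri([ray("wrist",c,o),ray("scene",st),ray("top",tt)]),tri([ray("wrist",c,o),ray("scene",st)]),tri([ray("wrist",c,o),ray("top",tt)]))
# caddy right compartment rim corners (outer) z=.07
for x,y in[(187,408),(375,405)]: print(plane("wrist",(200+x/3.5,100+y/3.5),.07,o))
for p in[(250,58),(310,58)]: print(plane("wrist",p,.07,o))
# socket: top ellipse center z=.038
print("sock",plane("wrist",(200+293/3.5,100+280/3.5),.038,o))
E
python3 m2.py
```

```text
0.151 [0.477  0.2066 0.151 ] [11.8136 15.4774 14.2065 13.7762 15.2898 14.3456] [ 3.1382 48.2964 51.6513 51.1024 44.7088 43.2215]
0.159 [0.4769 0.2097 0.159 ] [11.4258 14.9694 13.7402 13.324  14.7879 13.8747] [ 3.1382 48.2964 51.6513 51.1024 44.7088 43.2215]
[284.8095 223.8095]
(array([0.4769, 0.2092, 0.1652]), [np.float64(0.0027640643406041635), np.float64(0.0024073912722467807), np.float64(0.0032700890621297617)]) (array([0.4753, 0.2109, 0.1641]), [np.float64(0.0017025313963979305), np.float64(0.0017025313963979847)]) (array([0.4786, 0.208 , 0.1554]), [np.float64(0.0017055752790885942), np.float64(0.001705575279088581)])
[0.4456 0.184  0.07  ]
[0.501  0.1849 0.07  ]
[0.4462 0.336  0.07  ]
[0.5004 0.3359 0.07  ]
sock [0.4771 0.2151 0.038 ]
```

Request:
drive_tool(
  moves=[0,0,-5,0.002,-0.005,-0.02,0,0,0,-5,0.003,-0.005,-0.02,0,0,0,0,0,0,-0.01,0,0,0,0,0,0,0,0,0,0,0,0,0,0,0],
)

```text
t: 6.65
tool_pos: [0.477, 0.2095, 0.2023]
tool_rot: [2.406, 2.019, 0.002]
contact_force: [0.3, -0.4, 0.1]
opening: 0.0854
```

```bash
python3 snap.py c2; python3 -c "
from h import *
i=cv2.imread('pics/c2.png')[:,:,::-1];crop(np.clip(i*1.8,0,255).astype(np.uint8),200,140,370,300,4.4,'pics/c2c.png')"
```

```text
{'t': np.float64(6.65), 'q': array([ 0.2709, -0.1805,  1.8842,  0.    ,  1.4364,  0.4456]), 'tool_pos': array([0.477 , 0.2095, 0.2023]), 'tool_rot': array([2.4063e+00, 2.0189e+00, 2.0000e-03]), 'contact_force': array([ 0.3417, -0.3585,  0.0621]), 'wrist_torque': array([-0.0233, -0.0323,  0.0232]), 'opening': np.float64(0.0854)}
```

View pics/c2c.png

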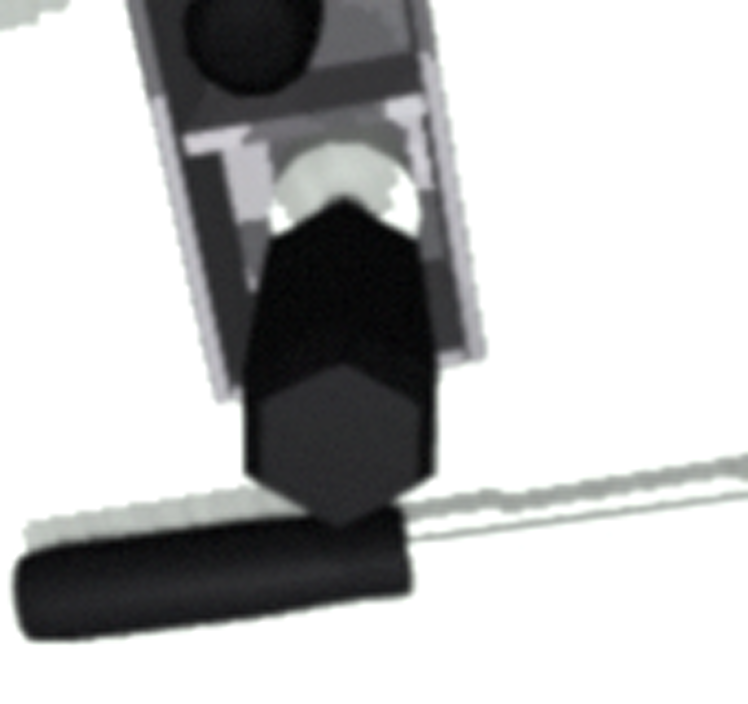

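```bash
cat > m3.py <<'E'
from h import *
import pickle
np.set_printoptions(precision=4,suppress=True)
o=pickle.load(open("pics/c2.pkl","rb"));o1=pickle.load(open("pics/c1.pkl","rb"))
P=np.array([(200+x/4.4,140+y/4.4) for x,y in [(343,362),(420,402),(418,470),(340,525),(262,470),(258,405)]])
for z in(.151,.159):
    q=np.array([plane("wrist",p,z,o) for p in P]);c=q.mean(0)
    e=np.roll(q,-1,0)-q
    print(z,c,np.linalg.norm(q-c,axis=1)*1000,np.degrees(np.arctan2(e[:,1],e[:,0])+np.pi/2)%60)
c=P.mean(0)
print(c,tri([ray("wrist",c,o),ray("wrist",(284.8,224.5),o1)]))
# handle lower silhouettes: lower-rim vertical axis col ~343 at crop; socket top ellipse outline
for x,y in[(272,205),(420,205),(345,142)]: print(plane("wrist",(200+x/4.4,140+y/4.4),.038,o))
E
python3 m3.py
```

```text
0.151 [0.476  0.2058 0.151 ] [11.9643 12.8389 12.262  13.6447 12.3279 12.9122] [50.9774 49.2929 57.9967 41.9117 52.088  48.3487]
0.159 [0.4767 0.2092 0.159 ] [11.4729 12.3116 11.7584 13.0843 11.8216 12.3818] [50.9774 49.2929 57.9967 41.9117 52.088  48.3487]
[277.3106 239.7727] (array([0.4767, 0.2097, 0.1597]), [np.float64(6.780633627857779e-05), np.float64(6.780633627866726e-05)])
[0.4616 0.2143 0.038 ]
[0.4931 0.2088 0.038 ]
[0.4796 0.2252 0.038 ]
```

Request:
drive_tool(
  moves=[0,0,0,0,0,-0.034,0,0,0,0,0,0,-0.034,0,0,0,0,0,0,-0.032,0,0,0,0,0,0,0,0,0,0,0,0,0,0,0.3],
  newtons=60,
)

```text
t: 7.32
tool_pos: [0.4777, 0.2098, 0.1032]
tool_rot: [2.406, 2.018, 0.004]
contact_force: [-0.2, -0.8, 0.8]
opening: 0.0697
```

Request:
drive_tool(
  moves=[0,0,0,0,0,0,0.6,0,0,0,0,0,0,1,0,0,0,0,0,0,1,0,0,0,0,0,0,1,0,0,0,0,0,0,1],
  newtons=60,
)

```text
t: 7.95
tool_pos: [0.477, 0.2097, 0.1027]
tool_rot: [-2.407, -2.019, -0.002]
contact_force: [-1.8, 0.0, 5.5]
opening: 0.0273
```

```bash
python3 snap.py c3
```

```text
{'t': np.float64(7.95), 'q': array([ 2.7110e-01, -8.0700e-02,  1.9680e+00,  5.0000e-04,  1.2534e+00,
        4.4620e-01]), 'tool_pos': array([0.477 , 0.2097, 0.1027]), 'tool_rot': array([-2.4072e+00, -2.0185e+00, -1.6000e-03]), 'contact_force': array([-1.8383,  0.0452,  5.5209]), 'wrist_torque': array([ 0.0061,  0.6192, -0.0085]), 'opening': np.float64(0.0273)}
```

View pics/c3.png

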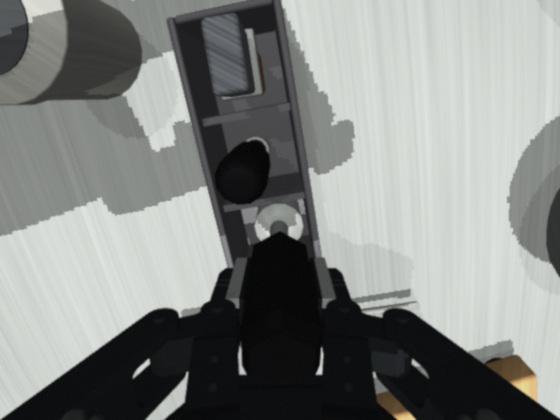

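Request:
drive_tool(
  moves=[0,0,0,0,0,0.05,1,0,0,0,0,0,0.06,1,-3.4,-9.4,0,0,-0.036,0.049,1,-3.4,-9.4,0,0,-0.036,0.049,1,-3.4,-9.4,0,0,-0.036,0.049,1],
)

```text
t: 8.62
tool_pos: [0.4762, 0.1004, 0.36]
tool_rot: [2.039, 1.71, 0.362]
contact_force: [0.9, 0.5, -2.1]
opening: 0.0275
```

Request:
drive_tool(
  moves=[-3.4,-9.4,0,0,-0.036,0.049,1,-3.4,-9.4,0,0,-0.036,0.049,1,-3.4,-9.4,0,0,-0.036,0.049,1,-3.4,-9.4,0,0,-0.036,0.049,1,-3.4,-9.4,0,0,-0.036,0.049,1],
)

```text
t: 9.25
tool_pos: [0.4948, -0.0778, 0.607]
tool_rot: [1.393, 1.163, 0.754]
contact_force: [0.6, 0.9, -3.3]
opening: 0.0276
```

Request:
drive_tool(
  moves=[0,0,0,0,0,0,1,0,0,0,0,0,0,1,0,0,0,0,0,0,1,0,0,0,0,0,0,1,0,0,0,0,0,0,1],
)

```text
t: 9.88
tool_pos: [0.4942, -0.076, 0.6084]
tool_rot: [1.393, 1.164, 0.756]
contact_force: [0.5, 0.9, -2.4]
opening: 0.0273
```

```bash
python3 snap.py d1; python3 -c "
from h import *
import pickle
i=ctrl.get_image('scene');cv2.imwrite('pics/d1s.png',i[:,:,::-1])
o=pickle.load(open('pics/d1.pkl','rb'));Rt=R.from_rotvec(o['tool_rot']).as_matrix()
m=o['tool_pos']+Rt[:,2]*.0987;print(Rt,m,proj('scene',m))"
```

```text
{'t': np.float64(9.875), 'q': array([-0.2401, -1.01  ,  2.105 , -0.1774,  0.6665, -0.0127]), 'tool_pos': array([ 0.4942, -0.076 ,  0.6084]), 'tool_rot': array([1.3932, 1.1644, 0.7556]), 'contact_force': array([ 0.5102,  0.8747, -2.3631]), 'wrist_torque': array([0.2716, 0.8803, 0.0287]), 'opening': np.float64(0.0273)}
[[ 0.30978049  0.22665769  0.92339717]
 [ 0.93563503  0.10013869 -0.33846614]
 [-0.16918374  0.96881295 -0.18104786]] [ 0.58535161 -0.10943542  0.59056941] [126.72541063 105.86338609]
```

View pics/d1s.png

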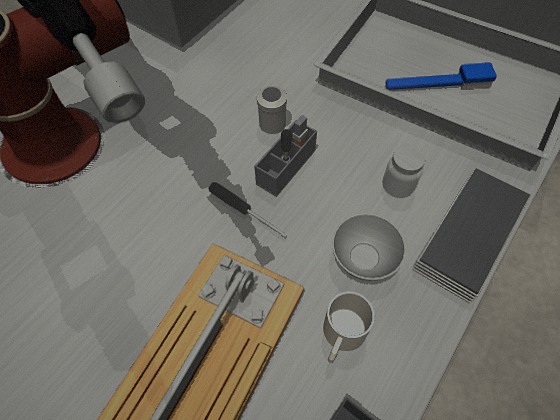

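```bash
python3 -c "
from h import *
i=cv2.imread('pics/d1s.png')[:,:,::-1];crop(np.clip(i*1.8,0,255).astype(np.uint8),95,70,155,130,10,'pics/d1z.png')"
```

```text
(no output)
```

View pics/d1z.png

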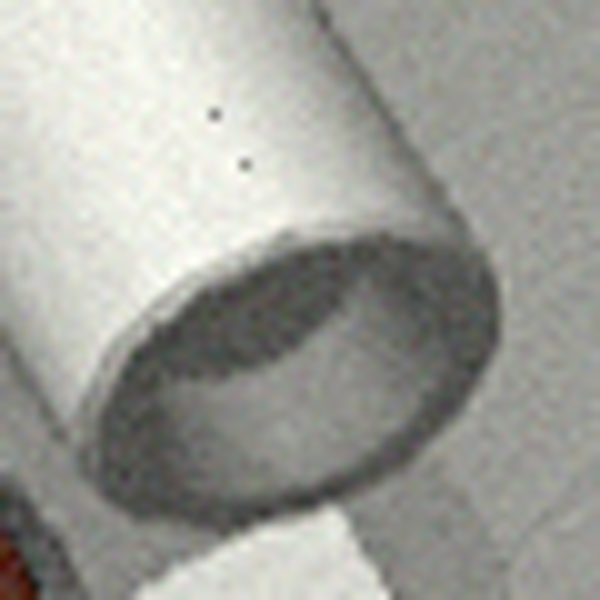

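```bash
cat > rect.py <<'E'
from h import *
import pickle,sys
o=pickle.load(open('pics/d1.pkl','rb'));Rt=R.from_rotvec(o['tool_rot']).as_matrix()
im=cv2.imread('pics/d1s.png').astype(np.float32)
out=[]
for d in(0,.0025,.0095):
    m=o['tool_pos']+Rt[:,2]*(.0987-d)
    g=np.linspace(-.02,.02,250)
    X=np.array([[proj('scene',m+Rt[:,1]*a+Rt[:,0]*b) for a in g] for b in g],np.float32)
    w=cv2.remap(im,X[:,:,0],X[:,:,1],cv2.INTER_CUBIC)
    out.append(np.clip((w-40)*2.2,0,255))
cv2.imwrite('pics/rect.png',np.hstack(out))
E
python3 rect.py
```

```text
[ WARN:0@11.753] global loadsave.cpp:1063 imwrite_ Unsupported depth image for selected encoder is fallbacked to CV_8U.
```

View pics/rect.png

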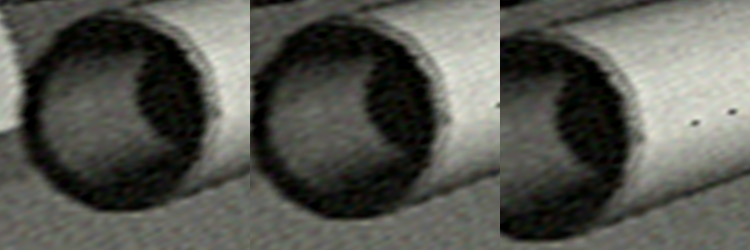

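```bash
cat > fk.py <<'E'
import numpy as np
np.set_printoptions(precision=4,suppress=True)
D=[([.0534,1.6143,1.476],(.2234,-.5830,.2300)),([-.0616,1.6942,1.5095],(.581,-.0122,.2509)),([-.0258,1.7562,1.4081],(.5815,.0058,.1934)),
([-.082,1.9002,1.3234],(.5327,-.0763,.1413)),([-.2128,1.8301,1.5242],(.4719,.2186,.2513)),([-.1805,1.8842,1.4364],(.477,.2095,.2023)),([-.0807,1.968,1.2534],(.477,.2097,.1027))]
A=[];b=[]
for q,p in D:
    r=np.sqrt(p[0]**2+p[1]**2-.0745**2);S=q[0]+q[1]
    # r=c+L1 sin q2+L2 sin S ; z=h+L1 cos q2+L2 cos S
    A.append([1,0,np.sin(q[0]),np.sin(S)]);b.append(r)
    A.append([0,1,np.cos(q[0]),np.cos(S)]);b.append(p[2])
x,res,rk,sv=np.linalg.lstsq(np.array(A),np.array(b),rcond=None);print(x,np.array(A)@x-b)
E
python3 fk.py
```

```text
[-0.0147 -0.1215  0.412   0.609 ] [-0.0064  0.0009 -0.0085  0.0012 -0.0008  0.0001  0.0091 -0.0014 -0.008
  0.0015 -0.0006  0.0008  0.0152 -0.0031]
```

```bash
python3 -c "
from h import *
for m in [(.62,-.15,.75),(.62,-.15,.7),(.66,-.16,.72),(.64,-.18,.7),(.68,-.18,.7)]: print(m,proj('scene',m),np.linalg.norm(np.array(m)-pose('scene')[1]))"
```

```text
(0.62, -0.15, 0.75) [-16.86276552 -92.04982987] 0.23417232260925616
(0.62, -0.15, 0.7) [47.18303495 26.45942042] 0.2586618168664921
(0.66, -0.16, 0.72) [73.99032199 37.37593311] 0.21403522266224742
(0.64, -0.18, 0.7) [23.73202391 83.04318076] 0.23495391473411945
(0.68, -0.18, 0.7) [ 90.72099569 125.64952737] 0.20679408335672403
```

Request:
drive_tool(
  moves=[0,0,0,0.028,-0.02,0.01,1,-1.7,-4.7,0,0.028,-0.02,0.04,1,-1.7,-4.7,0,0.028,-0.02,0.04,1,-1.7,-4.7,0,0,0,0,1,0,0,0,0,0,0,1],
)

```text
t: 10.6
tool_pos: [0.5791, -0.1373, 0.6951]
tool_rot: [1.195, 0.996, 0.837]
contact_force: [0.1, -0.2, -2.5]
opening: 0.0273
```

Request:
drive_tool(
  moves=[0,0,0,0,0,0,1,0,0,0,0,0,0,1,0,0,0,0,0,0,1,0,0,0,0,0,0,1,0,0,0,0,0,0,1],
)

```text
t: 11.22
tool_pos: [0.578, -0.1367, 0.6989]
tool_rot: [1.19, 0.992, 0.839]
contact_force: [0.4, 1.0, -2.0]
opening: 0.0271
```

```bash
python3 - <<'E'
from h import *
import pickle
o=ctrl.get_obs();pickle.dump(o,open('pics/d2.pkl','wb'));i=ctrl.get_image('scene');cv2.imwrite('pics/d2s.png',i[:,:,::-1])
Rt=R.from_rotvec(o['tool_rot']).as_matrix()
m=o['tool_pos']+Rt[:,2]*.0987;print(o['q'],m,proj('scene',m))
u,v=proj('scene',m).astype(int)
x0=max(0,u-45);y0=max(0,v-45)
crop(np.clip(i*1.8,0,255).astype(np.uint8),x0,y0,x0+90,y0+90,6.6,'pics/d2z.png');print(x0,y0)
E
```

```text
[-0.36187019 -0.75863     1.96333475  0.03247114  0.2859501  -0.20176862] [ 0.67035307 -0.1707137   0.70676866] [84.9087917  89.46750421]
39 44
```

View pics/d2z.png

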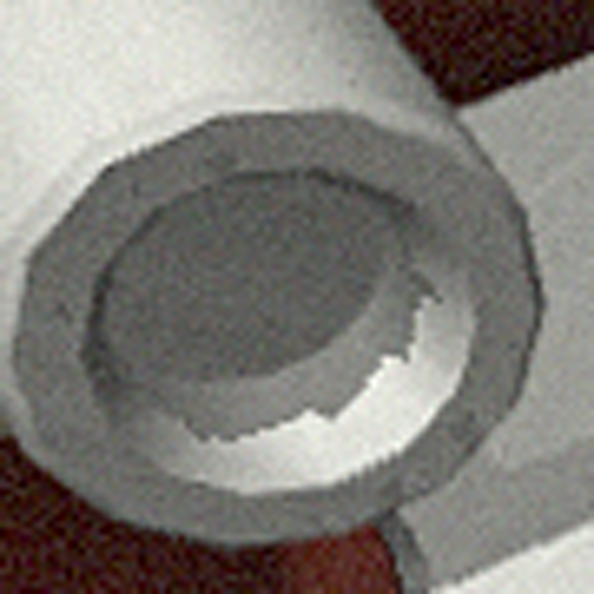

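```bash
python3 - <<'E'
from h import *
import pickle
from scipy.optimize import brentq
o=pickle.load(open('pics/d1.pkl','rb'));Rt=R.from_rotvec(o['tool_rot']).as_matrix()
for uv in[(116.3,81.3),(119.5,86.5)]:
    t,v=ray('scene',uv);t=Rt.T@(t-o['tool_pos']);v=Rt.T@v
    a=v[0]**2+v[1]**2;b=t[0]*v[0]+t[1]*v[1];c=t[0]**2+t[1]**2-.0165**2
    s=(-b-np.sqrt(max(0,b*b-a*c)))/a;p=t+s*v;print(p,np.degrees(np.arctan2(p[1],p[0])))
i=cv2.imread('pics/d2s.png')[:,:,::-1];crop(np.clip(i*1.5,0,255).astype(np.uint8),0,0,200,150,4,'pics/d2y.png')
E
```

```text
[-0.00175523  0.01640638  0.08884163] 96.10654882332302
[-0.00188614  0.01639184  0.09376464] 96.5639277899217
```

View pics/d2y.png

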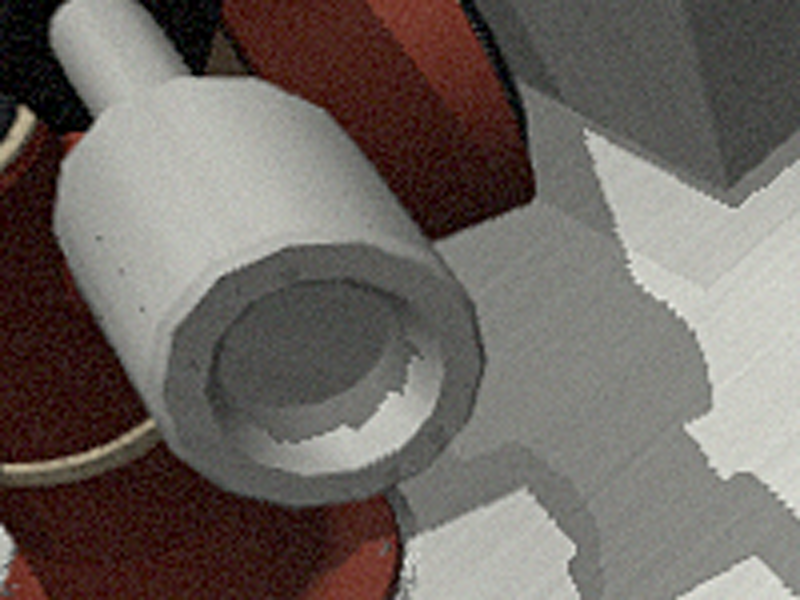

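Request:
drive_tool(
  moves=[3.4,9.4,0,-0.004,0.006,-0.049,1,3.4,9.4,0,-0.004,0.006,-0.049,1,3.4,9.4,0,-0.004,0.006,-0.049,1,3.4,9.4,0,-0.004,0.006,-0.049,1,3.4,9.4,0,-0.004,0.006,-0.049,1],
)

```text
t: 11.9
tool_pos: [0.5578, -0.1064, 0.4536]
tool_rot: [1.859, 1.555, 0.491]
contact_force: [1.2, -0.2, -1.7]
opening: 0.0274
```

Request:
drive_tool(
  moves=[3.4,9.4,0,-0.004,0.006,-0.049,1,3.4,9.4,0,-0.004,0.006,-0.049,1,3.4,9.4,0,-0.004,0.006,-0.049,1,3.4,9.4,0,-0.004,0.006,-0.049,1,1.7,4.7,0,-0.004,0.006,-0.04,1],
)

```text
t: 12.52
tool_pos: [0.5392, -0.0772, 0.216]
tool_rot: [-2.404, -2.015, 0.014]
contact_force: [1.0, 0.0, -2.6]
opening: 0.0271
```

Request:
drive_tool(
  moves=[0,0,10,0,0,0,1,0,0,10,0,0,0,1,0,0,10,0,0,0,1,0,0,10,0,0,0,1,0,0,10,0,0,0,1],
)

```text
t: 13.15
tool_pos: [0.539, -0.0771, 0.2179]
tool_rot: [1.319, 2.847, -0.013]
contact_force: [1.1, 0.6, -3.7]
opening: 0.0274
```

Request:
drive_tool(
  moves=[0,0,10,0,0,0,1,0,0,10,0,0,0,1,0,0,10,0,0,0,1,0,0,10,0,0,0,1,0,0,10,0,0,0,1],
)

```text
t: 13.78
tool_pos: [0.5389, -0.0771, 0.2179]
tool_rot: [-0.008, 3.135, -0.012]
contact_force: [-0.4, -0.3, -1.7]
opening: 0.0275
```

Request:
drive_tool(
  moves=[0,0,10,0,0,0,1,0,0,10,0,0,0,1,0,0,10,0,0,0,1,0,0,9,0,0,0,1,0,0,0,0,0,0,1],
)

```text
t: 14.4
tool_pos: [0.5387, -0.077, 0.2179]
tool_rot: [-1.042, 2.955, -0.01]
contact_force: [0.3, -0.7, -2.3]
opening: 0.0274
```

```bash
python3 snap.py e1; python3 -c "
from h import *
import pickle
o=pickle.load(open('pics/e1.pkl','rb'));Rt=R.from_rotvec(o['tool_rot']).as_matrix();print(Rt,np.degrees(np.arctan2(Rt[1,0],Rt[0,0]))%360)
m=o['tool_pos']+Rt[:,2]*.0987;print(m)"
```

```text
{'t': np.float64(14.4), 'q': array([-2.7850e-01, -1.3940e-01,  1.8215e+00, -5.0000e-04,  1.4491e+00,
       -2.5273e+00]), 'tool_pos': array([ 0.5387, -0.077 ,  0.2179]), 'tool_rot': array([-1.0421,  2.9551, -0.0101]), 'contact_force': array([ 0.3334, -0.7179, -2.2789]), 'wrist_torque': array([-0.0432, -0.0206, -0.0284]), 'opening': np.float64(0.0274)}
[[-0.77877615 -0.62722476  0.00983944]
 [-0.62727721  0.7787889  -0.00333874]
 [-0.0055687  -0.00877219 -0.99994602]] 218.85024012925817
[ 0.5397003  -0.0773421   0.11920786]
```

View pics/e1.png

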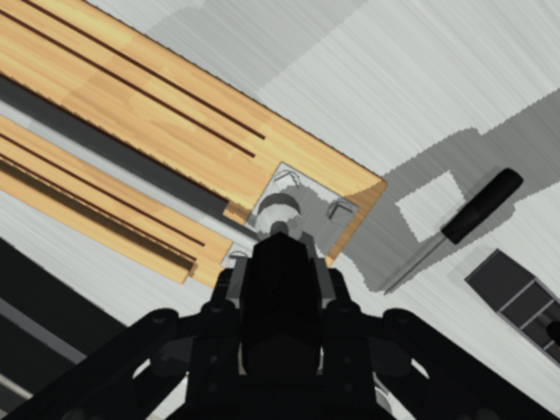

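```bash
python3 - <<'E'
from h import *
import pickle
o=pickle.load(open('pics/e1.pkl','rb'));Rt=R.from_rotvec(o['tool_rot']).as_matrix()
for p in [(.0165,0,.0987),(.0165,0,.0647),(0,.0165,.0987),(0,-.0165,.0987),(0,.0165,.0647),(0,-.0165,.0647)]: print(p,proj('wrist',o['tool_pos']+Rt@np.array(p),o))
i=cv2.imread('pics/e1.png')[:,:,::-1];crop(np.clip(i*1.3,0,255).astype(np.uint8),235,160,335,240,7,'pics/e1z.png')
E
```

```text
(0.0165, 0, 0.0987) [280.69518354 186.03631512]
(0.0165, 0, 0.0647) [280.78795579 198.92865511]
(0, 0.0165, 0.0987) [302.31066103 207.05538143]
(0, -0.0165, 0.0987) [259.04346154 207.04674623]
(0, 0.0165, 0.0647) [305.54136568 222.70804186]
(0, -0.0165, 0.0647) [255.98775589 222.70012466]
```

View pics/e1z.png

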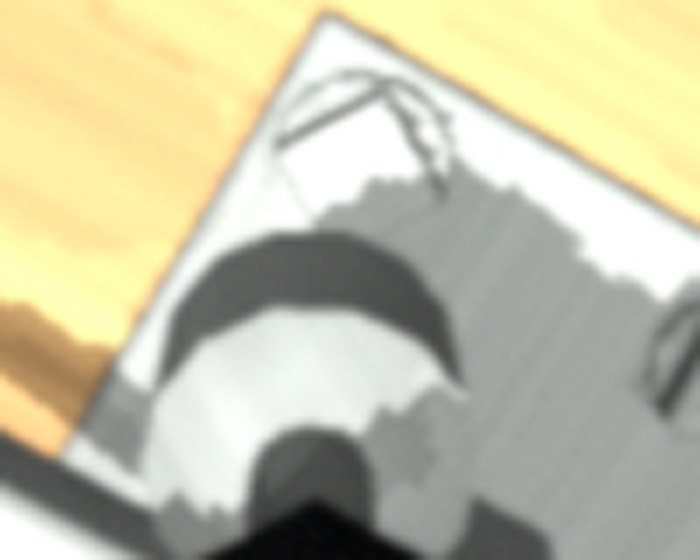

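```bash
python3 - <<'E'
from h import *
a=cv2.imread('pics/c3.png')[:,:,::-1];b=cv2.imread('pics/e1.png')[:,:,::-1]
m=np.hstack([x[180:260,235:335] for x in(a,b)])
crop(np.clip(m*1.4,0,255).astype(np.uint8),0,0,200,80,4,'pics/cmp.png')
E
```

```text
(no output)
```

View pics/cmp.png

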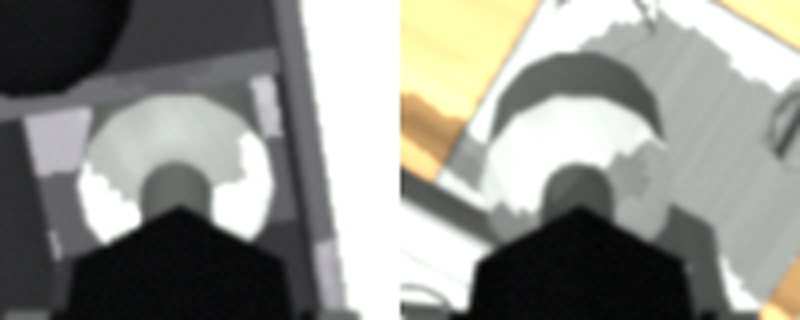

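Request:
drive_tool(
  moves=[0.19,0.56,0,-0.004,0.001,-0.014,1,0,0,0,0,0,-0.015,1,0,0,0,0,0,-0.015,1,0,0,0,0,0,0,1,0,0,0,0,0,0,1],
)

```text
t: 15.08
tool_pos: [0.5343, -0.0759, 0.1738]
tool_rot: [1.047, -2.961, -0.001]
contact_force: [0.9, 0.4, -2.1]
opening: 0.0271
```

```bash
python3 snap.py e2; python3 - <<'E'
from h import *
import pickle
s=ctrl.get_image('scene');t=ctrl.get_image('top')
cv2.imwrite('pics/e2s.png',s[:,:,::-1]);cv2.imwrite('pics/e2t.png',t[:,:,::-1])
o=pickle.load(open('pics/e2.pkl','rb'));Rt=R.from_rotvec(o['tool_rot']).as_matrix();print(Rt[:,2])
m=o['tool_pos']+Rt[:,2]*.0987;print(m)
w=cv2.imread('pics/e2.png')[:,:,::-1]
u,v=map(int,proj('scene',m));print(u,v)
A=cv2.resize(w[160:240,235:335],None,fx=5,fy=5,interpolation=2);B=cv2.resize(s[v-60:v+20,u-50:u+50],None,fx=5,fy=5,interpolation=2)
crop(np.clip(np.hstack([A,B])*1.4,0,255).astype(np.uint8),0,0,1000,400,.8,'pics/e2z.png')
for p in [(.0165,0,.0987),(.0165,0,.0647)]: print(p,proj('wrist',o['tool_pos']+Rt@np.array(p),o))
E
```

```text
{'t': np.float64(15.075), 'q': array([-0.279 , -0.1083,  1.8682, -0.    ,  1.3833, -2.5296]), 'tool_pos': array([ 0.5343, -0.0759,  0.1738]), 'tool_rot': array([ 1.0470e+00, -2.9606e+00, -1.4000e-03]), 'contact_force': array([ 0.9331,  0.363 , -2.1287]), 'wrist_torque': array([ 0.0038, -0.0451, -0.0065]), 'opening': np.float64(0.0271)}
[-1.50527135e-03  4.10996717e-04 -9.99998783e-01]
[ 0.53411056 -0.07581906  0.07505994]
205 285
(0.0165, 0, 0.0987) [280.69232497 186.03985294]
(0.0165, 0, 0.0647) [280.78466314 198.93171758]
```

View pics/e2z.png

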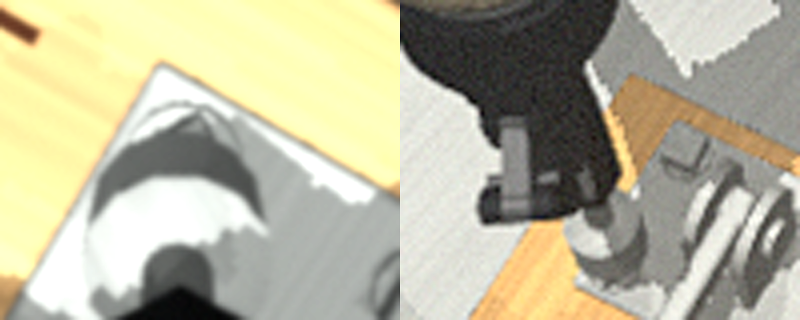

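```bash
python3 - <<'E'
from h import *
import pickle
o=pickle.load(open('pics/e2.pkl','rb'));Rt=R.from_rotvec(o['tool_rot']).as_matrix()
tx=np.array([np.cos(np.radians(218.85)),np.sin(np.radians(218.85)),0])
f=np.array([.536,-.0748,.0485])
print("flange far",proj('wrist',f+tx*.0125,o),"ctr",proj('wrist',f,o))
print("corner pred",proj('wrist',[.524,-.0904,.044],o),"seen 275,176")
print("head c",proj('wrist',[.536,-.0754,.0595],o))
w=cv2.imread('pics/e2.png')[:,:,::-1]
crop(np.clip(w*1.1,0,255).astype(np.uint8),245,165,325,225,10,'pics/e2y.png')
E
```

```text
flange far [280.13918153 185.3215875 ] ctr [280.10890449 199.78005014]
corner pred [274.61762409 176.29319873] seen 275,176
head c [279.55048165 203.21000615]
```

View pics/e2y.png

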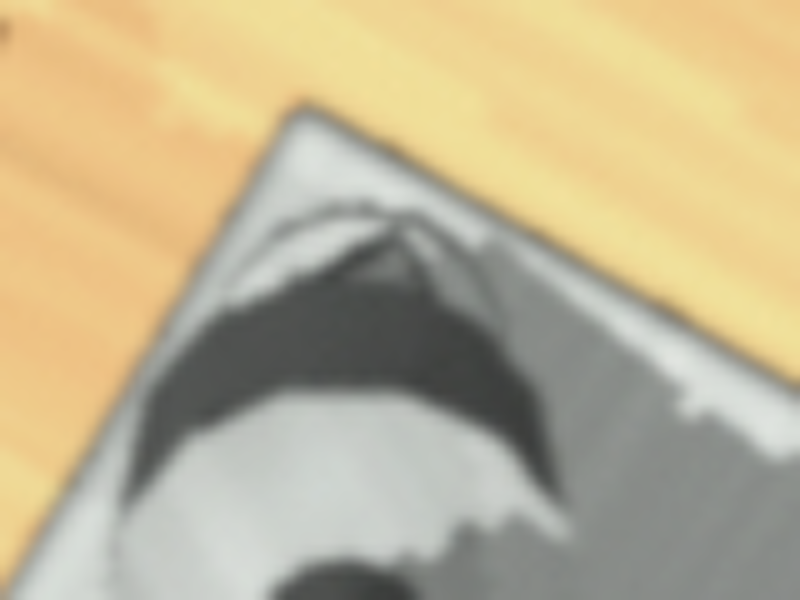

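```bash
python3 - <<'E'
from h import *
import pickle
o=pickle.load(open('pics/e2.pkl','rb'));Rt=R.from_rotvec(o['tool_rot']).as_matrix()
P=lambda *p:proj('wrist',o['tool_pos']+Rt@np.array(p),o).round(1)
print("hex bottom vertex",P(.0162,0,.0207),"hex bot side",P(.0081,.014,.0207),P(.0081,-.014,.0207))
print("shaft at socket top far",P(.006,0,.0647), "cap top vertex",P(.0133,0,-.0483),P(-.0133,0,-.0483),P(.0162,0,-.0483))
print("tcp",P(0,0,0))
w=cv2.imread('pics/e2.png')[:,:,::-1]
crop(np.clip((w.astype(float))**.5*14,0,255).astype(np.uint8),210,200,350,380,3.3,'pics/e2x.png')
E
```

```text
hex bottom vertex [281.  223.2] hex bot side [307.2 237.4] [254.7 237.4]
shaft at socket top far [280.8 214.2] cap top vertex [281.5 304.3] [281.3 366.6] [281.5 296.8]
tcp [281.  269.8]
```

View pics/e2x.png

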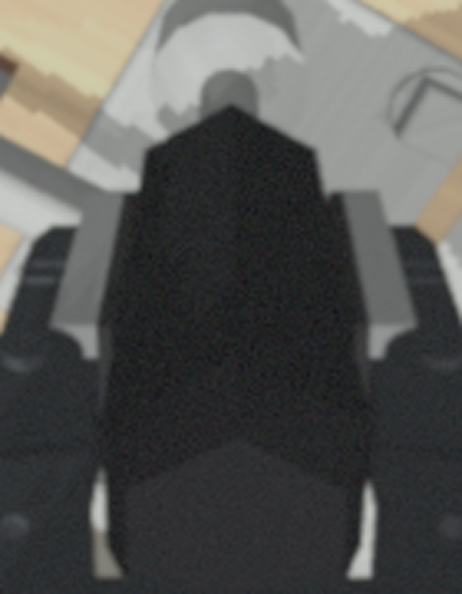

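```bash
python3 - <<'E'
from h import *
import pickle
from scipy.optimize import least_squares
o=pickle.load(open('pics/e2.pkl','rb'));Rt=R.from_rotvec(o['tool_rot']).as_matrix()
F=[(.0165,0,193),(.0165,.034,203.5),(.006,.034,221.2),(.0162,.078,231.8),(.0125,.155,333)]
def row(x,z): return proj('wrist',o['tool_pos']+Rt@np.array([x,0,z]),o)[1]
def res(p,n=5,k=None):
    x0,s,t=p
    return [row(x0+t*(.115-h)+r,.0987+s-h)-v for r,h,v in F[:n]]
for n in(4,5):
    r=least_squares(lambda p:res(p,n),[0,0,0],x_scale=[.001,.001,.01]);print(n,r.x,r.fun)
r=least_squares(lambda p:res([p[0],p[1],0]),[0,0],x_scale=.001);print(r.x,r.fun)
r=least_squares(lambda p:res([p[0],0,p[1]]),[0,0],x_scale=[.001,.01]);print(r.x,r.fun)
E
```

```text
4 [ 0.00524492 -0.02088528 -0.03437578] [-1.28642386  1.47923294  0.51704466 -0.69572356]
5 [-0.00343332 -0.00166192 -0.00709301] [-0.88510539  2.07878741 -0.43596122 -0.85497614  0.08722382]
[-0.00458921  0.00014842] [-1.08374619  2.08906556 -0.55599207 -0.56792493  0.05115084]
[-0.00448664 -0.00090757] [-1.02941748e+00  2.11533072e+00 -5.19926237e-01 -5.83737359e-01
  2.49406386e-04]
```

```bash
python3 - <<'E'
from h import *
import pickle
o=pickle.load(open('pics/e2.pkl','rb'));Rt=R.from_rotvec(o['tool_rot']).as_matrix()
for dx in(0,-.0045):
  for z in(.0987,.0647): print(dx,z,proj('scene',o['tool_pos']+Rt@np.array([dx,0,z])))
s=cv2.imread('pics/e2s.png')[:,:,::-1]
crop(np.clip(s*1.5,0,255).astype(np.uint8),180,255,240,315,10,'pics/e2v.png')
E
```

```text
0 0.0987 [205.50313965 285.65922964]
0 0.0647 [202.62638368 278.45643735]
-0.0045 0.0987 [208.07014618 285.49701527]
-0.0045 0.0647 [205.29024684 278.29011445]
```

View pics/e2v.png

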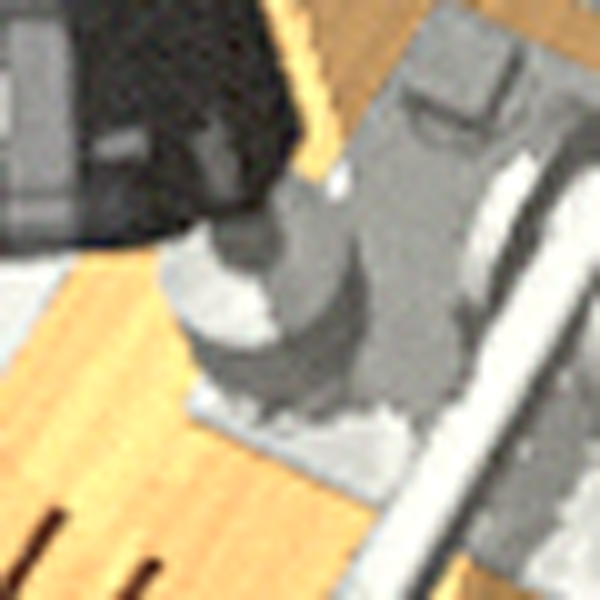

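Request:
drive_tool(
  moves=[0,0,0,-0.0016,-0.002,-0.004,1,0,0,0,0,0,-0.004,1,0,0,0,0,0,-0.004,1,0,0,0,0,0,-0.002,1,0,0,0,0,0,-0.001,1],
)

```text
t: 15.85
tool_pos: [0.5324, -0.0778, 0.1585]
tool_rot: [1.047, -2.96, -0.002]
contact_force: [-0.7, 1.1, -2.0]
opening: 0.0272
```

Request:
drive_tool(
  moves=[0,0,0,0,0,-0.001,1,0,0,0,0,0,-0.001,1,0,0,0,0,0,-0.001,1,0,0,0,0,0,0,1,0,0,0,0,0,0,1],
)

```text
t: 16.48
tool_pos: [0.5326, -0.0775, 0.1562]
tool_rot: [1.047, -2.961, -0.003]
contact_force: [-1.7, 2.3, 3.6]
opening: 0.0272
```

Request:
drive_tool(
  moves=[0,0,0,0,0,-0.0005,1,0,0,0,0,0,-0.0005,1,0,0,0,0,0,0,1,0,0,0,0,0,0,1,0,0,0,0,0,0,1],
)

```text
t: 17.1
tool_pos: [0.5325, -0.077, 0.1553]
tool_rot: [1.047, -2.961, -0.005]
contact_force: [-3.4, 4.3, 6.3]
opening: 0.0272
```

```bash
python3 snap.py f1; python3 - <<'E'
from h import *
w=cv2.imread('pics/f1.png')[:,:,::-1]
crop(np.clip(w*1.1,0,255).astype(np.uint8),245,165,325,225,10,'pics/f1y.png')
E
```

```text
{'t': np.float64(17.1), 'q': array([-2.8290e-01, -9.4700e-02,  1.8876e+00,  1.9000e-03,  1.3511e+00,
       -2.5342e+00]), 'tool_pos': array([ 0.5325, -0.077 ,  0.1553]), 'tool_rot': array([ 1.0474, -2.9609, -0.0046]), 'contact_force': array([-3.399 ,  4.268 ,  6.2655]), 'wrist_torque': array([1.3328, 0.7929, 0.0451]), 'opening': np.float64(0.0272)}
```

View pics/f1y.png

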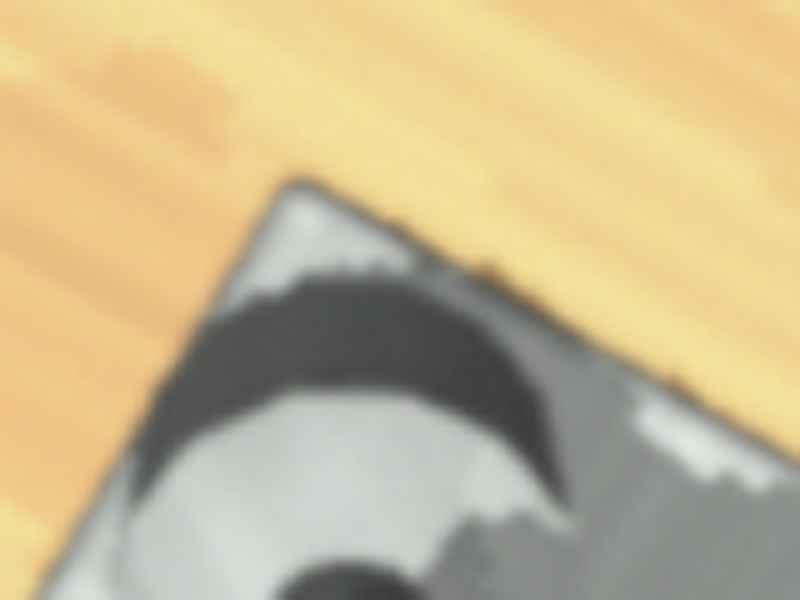

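Request:
drive_tool(
  moves=[0,0,0,-0.0008,0.001,0,1,0,0,0,-0.0007,0.001,0,1,0,0,0,0,0,0,1,0,0,0,0,0,0,1,0,0,0,0,0,0,1],
)

```text
t: 17.77
tool_pos: [0.5315, -0.0761, 0.1551]
tool_rot: [1.047, -2.961, 0.0]
contact_force: [0.2, 1.7, 4.3]
opening: 0.0272
```

Request:
drive_tool(
  moves=[0,0,0,0,0.0005,-0.0005,1,0,0,0,0,0,-0.0005,1,0,0,0,0,0,-0.0005,1,0,0,0,0,0,0,1,0,0,0,0,0,0,1],
)

```text
t: 18.4
tool_pos: [0.5316, -0.0758, 0.1546]
tool_rot: [1.048, -2.961, 0.001]
contact_force: [-0.9, 1.0, 8.0]
opening: 0.0272
```

Request:
drive_tool(
  moves=[0,0,0,0,0,0.004,1,0,0,0,0,0,0.004,1,0,0,-10,0,0,0,1,0,0,-10,0,0,0,1,0,0,-10,0,0,0,1],
)

```text
t: 19.02
tool_pos: [0.5299, -0.0754, 0.1598]
tool_rot: [0.236, -3.129, -0.002]
contact_force: [-0.7, 0.1, -1.8]
opening: 0.0272
```

Request:
drive_tool(
  moves=[0,0,0,0,0,0,1,0,0,0,0,0,0,1,0,0,0,0,0,0,1,0,0,0,0,0,0,1,0,0,0,0,0,0,1],
)

```text
t: 19.65
tool_pos: [0.531, -0.0753, 0.1613]
tool_rot: [0.246, -3.131, -0.002]
contact_force: [0.2, 0.8, -2.1]
opening: 0.0276
```

```bash
python3 snap.py f2; python3 - <<'E'
from h import *
w=cv2.imread('pics/f2.png')[:,:,::-1]
crop(np.clip(w*1.1,0,255).astype(np.uint8),225,155,345,235,6.5,'pics/f2y.png')
E
```

```text
{'t': np.float64(19.65), 'q': array([-2.8010e-01, -1.0520e-01,  1.8870e+00,  9.0000e-04,  1.3613e+00,
       -2.0078e+00]), 'tool_pos': array([ 0.531 , -0.0753,  0.1613]), 'tool_rot': array([ 2.4590e-01, -3.1309e+00, -2.0000e-03]), 'contact_force': array([ 0.1996,  0.8402, -2.1012]), 'wrist_torque': array([ 0.0034, -0.0347,  0.004 ]), 'opening': np.float64(0.0276)}
```

View pics/f2y.png

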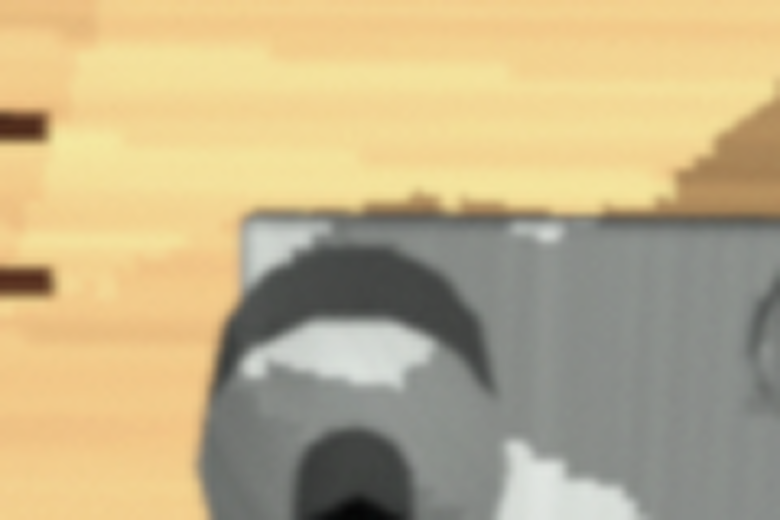

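Request:
drive_tool(
  moves=[0,0,0,0.0003,0,-0.002,1,0,0,0,0,0,-0.002,1,0,0,0,0,0,-0.001,1,0,0,0,0,0,-0.001,1,0,0,0,0,0,0,1],
)

```text
t: 20.32
tool_pos: [0.5314, -0.0751, 0.1556]
tool_rot: [0.245, -3.131, -0.003]
contact_force: [-1.1, 0.4, 0.8]
opening: 0.0274
```

Request:
drive_tool(
  moves=[0,0,0,0,0,-0.001,1,0,0,0,0,0,-0.001,1,0,0,0,0,0,0,1,0,0,0,0,0,0,1,0,0,0,0,0,0,1],
)

```text
t: 20.95
tool_pos: [0.5318, -0.0752, 0.1549]
tool_rot: [0.245, -3.132, -0.002]
contact_force: [-3.1, 2.1, 5.9]
opening: 0.0273
```

Request:
drive_tool(
  moves=[0,0,0,0,0,0.004,1,0,0,0,0,0,0.004,1,0,0,-10,-0.0002,0.001,0,1,0,0,-10,-0.0002,0.001,0,1,0,0,-10,-0.0001,0.0011,0,1],
)

```text
t: 21.58
tool_pos: [0.5306, -0.0724, 0.1607]
tool_rot: [-0.582, -3.086, -0.002]
contact_force: [0.2, 0.5, -1.8]
opening: 0.0276
```

Request:
drive_tool(
  moves=[0,0,0,0,0,0,1,0,0,0,0,0,-0.002,1,0,0,0,0,0,-0.002,1,0,0,0,0,0,-0.001,1,0,0,0,0,0,0,1],
)

```text
t: 22.2
tool_pos: [0.5307, -0.0722, 0.156]
tool_rot: [-0.573, -3.088, -0.002]
contact_force: [0.0, 0.0, -1.7]
opening: 0.0271
```

Request:
drive_tool(
  moves=[0,0,0,0,0,-0.001,1,0,0,0,0,0,-0.001,1,0,0,0,0,0,-0.001,1,0,0,0,0,0,0,1,0,0,0,0,0,0,1],
)

```text
t: 22.82
tool_pos: [0.5308, -0.0722, 0.1532]
tool_rot: [-0.573, -3.088, -0.002]
contact_force: [-0.1, 0.1, -2.1]
opening: 0.0272
```

Request:
drive_tool(
  moves=[0,0,0,0,0,-0.001,1,0,0,0,0,0,-0.001,1,0,0,0,0,0,-0.0005,1,0,0,0,0,0,0,1,0,0,0,0,0,0,1],
)

```text
t: 23.45
tool_pos: [0.5308, -0.0723, 0.1508]
tool_rot: [-0.574, -3.088, -0.002]
contact_force: [-0.2, -0.2, -2.9]
opening: 0.0275
```

Request:
drive_tool(
  moves=[0,0,0,0,0,-0.001,1,0,0,0,0,0,-0.0005,1,0,0,0,0,0,0,1,0,0,0,0,0,0,1,0,0,0,0,0,0,1],
)

```text
t: 24.08
tool_pos: [0.531, -0.0723, 0.1495]
tool_rot: [-0.574, -3.089, -0.002]
contact_force: [0.9, 0.2, 1.2]
opening: 0.0275
```

Request:
drive_tool(
  moves=[0,0,0,0,0,-0.001,1,0,0,0,0,0,-0.001,1,0,0,0,0,0,0,1,0,0,0,0,0,0,1,0,0,0,0,0,0,1],
)

```text
t: 24.7
tool_pos: [0.5319, -0.0729, 0.1488]
tool_rot: [0.573, 3.086, 0.001]
contact_force: [-0.7, -0.8, 4.9]
opening: 0.027
```

```bash
python3 snap.py g1; python3 - <<'E'
from h import *
w=cv2.imread('pics/g1.png')[:,:,::-1]
s=ctrl.get_image('scene')
cv2.imwrite('pics/g1s.png',s[:,:,::-1])
A=cv2.resize(w[160:240,225:335],None,fx=4,fy=4,interpolation=2);B=cv2.resize(s[245:325,160:270],None,fx=4,fy=4,interpolation=2)
crop(np.clip(np.hstack([A,B])*1.4,0,255).astype(np.uint8),0,0,880,320,.9,'pics/g1y.png')
E
```

```text
{'t': np.float64(24.7), 'q': array([-2.7520e-01, -9.4400e-02,  1.8987e+00,  7.0000e-04,  1.3349e+00,
       -1.4788e+00]), 'tool_pos': array([ 0.5319, -0.0729,  0.1488]), 'tool_rot': array([5.7320e-01, 3.0863e+00, 7.0000e-04]), 'contact_force': array([-0.732 , -0.811 ,  4.8702]), 'wrist_torque': array([-0.4429, -0.0884, -0.0418]), 'opening': np.float64(0.027)}
```

View pics/g1y.png

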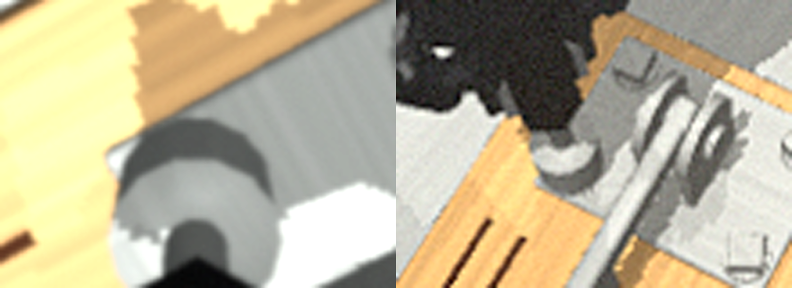

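```bash
python3 -c "
import numpy as np
p=np.radians(159-10*np.arange(27));P=4.5*np.c_[np.cos(p),np.sin(p)]
for i,d in enumerate(np.diff(P,axis=0)):print(i+1,159-10*(i+1),d.round(2))"
```

```text
1 149 [0.34 0.71]
2 139 [0.46 0.63]
3 129 [0.56 0.54]
4 119 [0.65 0.44]
5 109 [0.72 0.32]
6 99 [0.76 0.19]
7 89 [0.78 0.05]
8 79 [ 0.78 -0.08]
9 69 [ 0.75 -0.22]
10 59 [ 0.71 -0.34]
11 49 [ 0.63 -0.46]
12 39 [ 0.54 -0.56]
13 29 [ 0.44 -0.65]
14 19 [ 0.32 -0.72]
15 9 [ 0.19 -0.76]
16 -1 [ 0.05 -0.78]
17 -11 [-0.08 -0.78]
18 -21 [-0.22 -0.75]
19 -31 [-0.34 -0.71]
20 -41 [-0.46 -0.63]
21 -51 [-0.56 -0.54]
22 -61 [-0.65 -0.44]
23 -71 [-0.72 -0.32]
24 -81 [-0.76 -0.19]
25 -91 [-0.78 -0.05]
26 -101 [-0.78  0.08]
```

Request:
drive_tool(
  moves=[0,0,0,0.0008,-0.0006,-0.0005,1,0,0,0,0,0,0,1,0,0,0,0,0,0,1,0,0,0,0,0,0,1,0,0,0,0,0,0,1],
)

```text
t: 25.42
tool_pos: [0.5325, -0.0732, 0.1487]
tool_rot: [0.573, 3.087, 0.002]
contact_force: [-1.6, -0.5, 7.4]
opening: 0.0278
```

Request:
drive_tool(
  moves=[0,0,-10,0,0.0007,-0.0001,1,0,0,-10,0.0005,0.0006,-0.0002,1,0,0,-10,0.0006,0.0005,-0.0002,1,0,0,-10,0.0006,0.0004,-0.0002,1,0,0,-10,0.0007,0.0003,-0.0002,1],
)

```text
t: 26.05
tool_pos: [0.5347, -0.0717, 0.148]
tool_rot: [1.83, 2.55, -0.001]
contact_force: [-3.4, -2.7, 8.6]
opening: 0.0274
```

```bash
cat > st.py <<'E'
from h import *
o=ctrl.get_obs();Rt=R.from_rotvec(o['tool_rot']).as_matrix()
psi=np.degrees(np.arctan2(Rt[1,0],Rt[0,0]))
c=o['tool_pos']-.0045*Rt[:,0]
print('t',o['t'],'psi',psi.round(1),'q6',np.degrees(o['q'][5]).round(1),'axis',c[:2].round(4),'mouth z',(o['tool_pos'][2]-.0987).round(4),'tilt',Rt[:2,2].round(4),'F',o['contact_force'].round(1),'M',o['wrist_torque'].round(2))
E
python3 st.py
```

```text
t 26.05 psi 108.7 q6 -34.1 axis [ 0.5362 -0.076 ] mouth z 0.0493 tilt [ 0.0025 -0.0023] F [-3.4 -2.7  8.6] M [-1.    0.74  0.15]
```

Request:
drive_tool(
  moves=[0,0,-10,0.0004,-0.0003,-0.0002,1,0,0,-10,0.0006,0,-0.0002,1,0,0,-10,0.0008,-0.0001,-0.0002,1,0,0,-10,0.0007,-0.0002,-0.0001,1,0,0,-10,0.0007,-0.0003,-0.0002,1],
)

```text
t: 26.68
tool_pos: [0.5373, -0.0727, 0.1471]
tool_rot: [2.736, 1.537, -0.001]
contact_force: [-4.2, -3.4, 11.2]
opening: 0.0272
```

```bash
python3 st.py
```

```text
t 26.675 psi 58.7 q6 15.9 axis [ 0.535  -0.0765] mouth z 0.0484 tilt [ 0.0013 -0.0036] F [-4.2 -3.4 11.2] M [-0.97  1.22  0.14]
```

Request:
drive_tool(
  moves=[0,0,-10,0.0001,-0.0006,-0.0001,1,0,0,-10,0.0001,-0.0006,-0.0001,1,0,0,-10,0,-0.0006,-0.0002,1,0,0,-10,0,-0.0006,-0.0001,1,0,0,-10,0,-0.0006,-0.0002,1],
)

```text
t: 27.3
tool_pos: [0.5375, -0.0754, 0.1463]
tool_rot: [3.128, 0.237, 0.001]
contact_force: [-3.8, -2.8, 9.6]
opening: 0.0276
```

```bash
python3 st.py
```

```text
t 27.3 psi 8.7 q6 65.7 axis [ 0.5331 -0.0761] mouth z 0.0476 tilt [ 0.001  -0.0042] F [-3.8 -2.8  9.6] M [-0.67  1.11  0.14]
```

Request:
drive_tool(
  moves=[0,0,-10,-0.0003,-0.0006,-0.0001,1,0,0,-10,-0.0004,-0.0006,-0.0002,1,0,0,-8,-0.0004,-0.0006,-0.0001,1,0,0,0,0,0,0,1,0,0,0,0,0,0,1],
)

```text
t: 27.92
tool_pos: [0.5366, -0.0768, 0.1459]
tool_rot: [3.095, -0.519, 0.002]
contact_force: [-2.4, -1.4, 8.0]
opening: 0.0272
```

```bash
python3 st.py
```

```text
t 27.925 psi -19.0 q6 93.2 axis [ 0.5324 -0.0753] mouth z 0.0472 tilt [ 0.0008 -0.0036] F [-2.4 -1.4  8. ] M [-0.45  0.92  0.08]
```

Request:
drive_tool(
  moves=[0,0,-6,-0.0003,-0.0003,-0.0001,1,0,0,-6,-0.0003,-0.0003,-0.0001,1,0,0,-6,-0.0002,-0.0003,-0.0001,1,0,0,0,0,0,0,1,0,0,0,0,0,0,1],
)

```text
t: 28.55
tool_pos: [0.5359, -0.0774, 0.1457]
tool_rot: [2.976, -0.997, 0.002]
contact_force: [-3.7, -0.7, 9.8]
opening: 0.0273
```

```bash
python3 st.py
```

```text
t 28.55 psi -37.0 q6 111.0 axis [ 0.5323 -0.0747] mouth z 0.047 tilt [ 0.0004 -0.003 ] F [-3.7 -0.7  9.8] M [-0.19  0.96  0.09]
```

Request:
drive_tool(
  moves=[0,0,-6,-0.0004,-0.0002,-0.0001,1,0,0,-6,-0.0004,-0.0002,-0.0001,1,0,0,-6,-0.0003,-0.0002,-0.0001,1,0,0,0,0,0,0,1,0,0,0,0,0,0,1],
)

```text
t: 29.18
tool_pos: [0.535, -0.0778, 0.1457]
tool_rot: [2.785, -1.45, 0.002]
contact_force: [-4.0, 0.1, 10.6]
opening: 0.0272
```

```bash
python3 st.py
```

```text
t 29.175 psi -55.0 q6 129.0 axis [ 0.5324 -0.0741] mouth z 0.047 tilt [ 0.0003 -0.0023] F [-4.   0.1 10.6] M [-0.03  0.9   0.03]
```

```bash
python3 snap.py i1; python3 - <<'E'
from h import *
w=cv2.imread('pics/i1.png')[:,:,::-1]
crop(np.clip((w.astype(float))**.5*14,0,255).astype(np.uint8),190,150,370,390,2.5,'pics/i1y.png')
E
```

```text
{'t': np.float64(29.175), 'q': array([-2.8100e-01, -8.0800e-02,  1.8915e+00, -2.2000e-03,  1.3300e+00,
        2.2507e+00]), 'tool_pos': array([ 0.535 , -0.0778,  0.1457]), 'tool_rot': array([ 2.7847e+00, -1.4503e+00,  2.1000e-03]), 'contact_force': array([-3.9501,  0.0728, 10.6423]), 'wrist_torque': array([-0.0313,  0.8956,  0.0311]), 'opening': np.float64(0.0272)}
```

View pics/i1y.png

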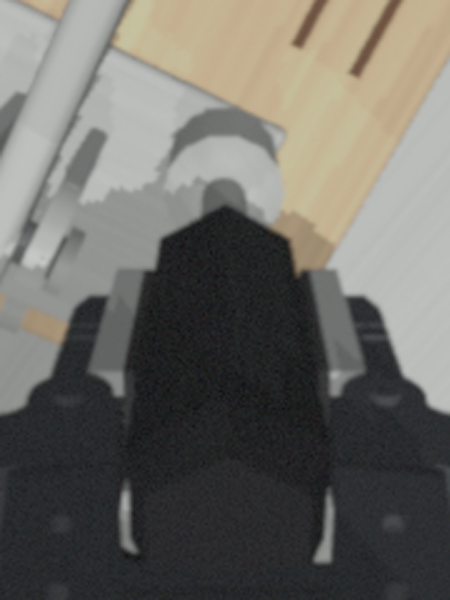

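Request:
drive_tool(
  moves=[0,0,-6,-0.0001,-0.0001,0,1,0,0,-6,-0.0001,-0.0001,0,1,0,0,0,0,0,0,1,0,0,0,0,0,0,1,0,0,0,0,0,0,1],
)

```text
t: 29.85
tool_pos: [0.5345, -0.0779, 0.1456]
tool_rot: [2.618, -1.733, 0.001]
contact_force: [-4.3, 0.0, 10.8]
opening: 0.0271
```

```bash
python3 st.py
```

```text
t 29.85 psi -67.0 q6 140.9 axis [ 0.5328 -0.0737] mouth z 0.0469 tilt [-0.0008 -0.0019] F [-4.3  0.  10.8] M [0.08 1.17 0.22]
```

Request:
drive_tool(
  moves=[0,0,-5,0,0,0,1,0,0,-3,0,0,0,1,0,0,0,0,0,0,1,0,0,0,0,0,0,1,0,0,0,0,0,0,1],
)

```text
t: 30.48
tool_pos: [0.5342, -0.0777, 0.1456]
tool_rot: [2.492, -1.909, -0.001]
contact_force: [-5.0, 0.8, 11.2]
opening: 0.0274
```

```bash
python3 st.py
```

```text
t 30.475 psi -74.9 q6 148.8 axis [ 0.5331 -0.0734] mouth z 0.0469 tilt [-0.0019 -0.0017] F [-5.   0.8 11.2] M [0.14 1.38 0.57]
```

Request:
drive_tool(
  moves=[0,0,5,-0.0005,0,0,1,0,0,5,-0.0005,0,0.001,1,0,0,4,0,0,0.001,1,0,0,0,0,0,0,1,0,0,0,0,0,0,1],
)

```text
t: 31.1
tool_pos: [0.5339, -0.0777, 0.1458]
tool_rot: [2.705, -1.596, 0.003]
contact_force: [2.7, 0.7, 2.3]
opening: 0.0274
```

```bash
python3 st.py
```

```text
t 31.1 psi -61.1 q6 135.0 axis [ 0.5317 -0.0737] mouth z 0.0471 tilt [ 0.0012 -0.0015] F [2.7 0.7 2.3] M [ 0.04 -0.55  0.09]
```

Request:
drive_tool(
  moves=[0,0,0,0.0004,0,0.002,1,0,0,0,0,0,0.004,1,0,0,0,0,0,0.008,1,0,0,0,0,0,0.03,1,0,0,0,0,0,0.05,1],
)

```text
t: 31.72
tool_pos: [0.531, -0.0772, 0.2375]
tool_rot: [2.702, -1.594, -0.013]
contact_force: [0.8, -0.6, -1.6]
opening: 0.0273
```

Request:
drive_tool(
  moves=[0,0,0,0,0.03,0.01,1,0,0,0,0,0.05,0,1,0,0,0,0,0.05,0,1,0,0,0,0,0,0,1,0,0,0,0,0,0,1],
)

```text
t: 32.35
tool_pos: [0.5329, 0.052, 0.249]
tool_rot: [2.704, -1.593, -0.002]
contact_force: [-0.5, -0.5, -2.1]
opening: 0.027
```

```bash
python3 st.py; python3 snap.py j1; python3 - <<'E'
from h import *
w=cv2.imread('pics/j1.png')[:,:,::-1]
s=ctrl.get_image('scene');cv2.imwrite('pics/j1s.png',s[:,:,::-1])
B=cv2.resize(s[230:330,180:300],None,fx=6,fy=6,interpolation=2)
crop(np.clip(B*1.5,0,255).astype(np.uint8),0,0,720,600,1,'pics/j1sz.png')
E
```

```text
t 32.35 psi -61.0 q6 148.7 axis [0.5308 0.056 ] mouth z 0.1503 tilt [-0.0026 -0.0023] F [-0.5 -0.5 -2.1] M [0.01 0.03 0.06]
{'t': np.float64(32.35), 'q': array([-4.0400e-02, -1.7080e-01,  1.7976e+00, -2.4000e-03,  1.5174e+00,
        2.5956e+00]), 'tool_pos': array([0.5329, 0.052 , 0.249 ]), 'tool_rot': array([ 2.7037e+00, -1.5933e+00, -1.7000e-03]), 'contact_force': array([-0.5293, -0.4867, -2.1197]), 'wrist_torque': array([0.0124, 0.0321, 0.0636]), 'opening': np.float64(0.027)}
```

View pics/j1sz.png

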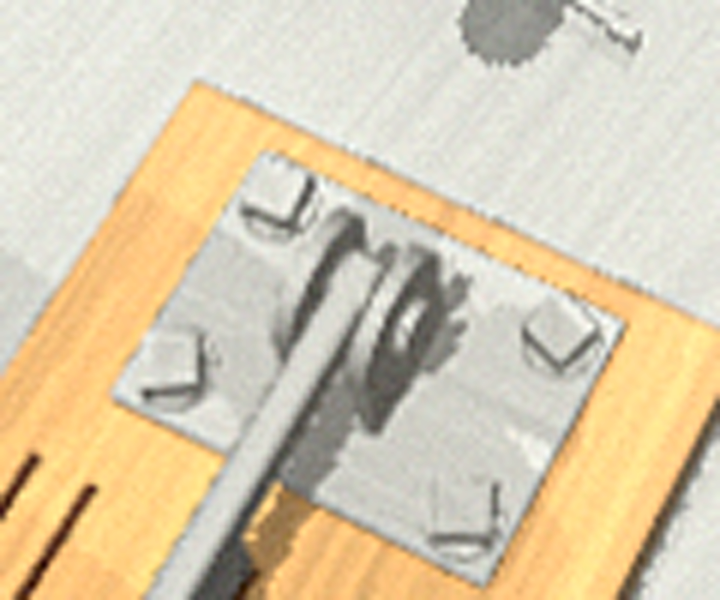

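View pics/j1.png

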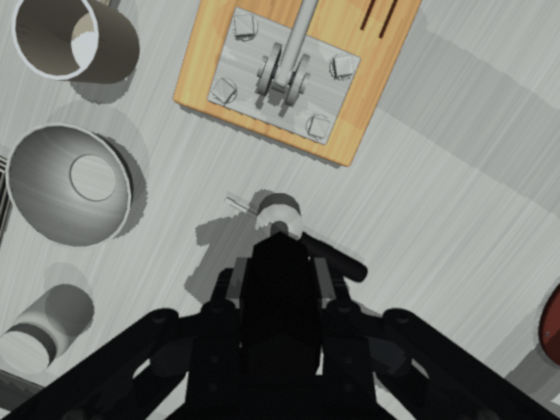

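Request:
drive_tool(
  moves=[0.13,-0.15,0,0,0,0.02,1,0,0,10,0,0,0,1,0,0,10,0,0,0,1,0,0,10,0,0,0,1,0,0,10,0,0,0,1],
)

```text
t: 33.08
tool_pos: [0.5341, 0.0514, 0.2711]
tool_rot: [-3.088, 0.567, -0.004]
contact_force: [0.1, -0.1, -2.0]
opening: 0.0274
```

Request:
drive_tool(
  moves=[0,0,10,-0.01,0.03,0,1,0,0,10,-0.01,0.03,0,1,0,0,10,-0.01,0.03,0,1,0,0,10,-0.01,0.03,0,1,0,0,10,-0.01,0.03,0,1],
)

```text
t: 33.7
tool_pos: [0.4839, 0.2026, 0.2712]
tool_rot: [-3.038, -0.792, -0.003]
contact_force: [0.1, 0.2, -2.1]
opening: 0.0275
```

Request:
drive_tool(
  moves=[0,0,10,-0.006,0.008,0,1,0,0,10,0,0,0,1,0,0,10,0,0,0,1,0,0,10,0,0,0,1,0,0,10,0,0,0,1],
)

```text
t: 34.33
tool_pos: [0.4783, 0.2097, 0.2711]
tool_rot: [-2.42, -2.002, -0.001]
contact_force: [-0.3, 0.9, -2.6]
opening: 0.0274
```

Request:
drive_tool(
  moves=[0,0,1,0,0,0,1,0,0,0,0,0,0,1,0,0,0,0,0,0,1,0,0,0,0,0,0,1,0,0,0,0,0,0,1],
)

```text
t: 34.95
tool_pos: [0.4776, 0.2103, 0.2692]
tool_rot: [-2.406, -2.017, 0.002]
contact_force: [-0.4, -0.0, -2.0]
opening: 0.0276
```

```bash
python3 st.py; python3 snap.py k1
```

```text
t 34.95 psi 79.9 q6 25.6 axis [0.4768 0.2059] mouth z 0.1705 tilt [-0.002   0.0006] F [-0.4 -0.  -2. ] M [-0.    0.01  0.04]
{'t': np.float64(34.95), 'q': array([ 2.7150e-01, -2.1570e-01,  1.8031e+00,  1.1000e-03,  1.5559e+00,
        4.4710e-01]), 'tool_pos': array([0.4776, 0.2103, 0.2692]), 'tool_rot': array([-2.4063e+00, -2.0170e+00,  1.9000e-03]), 'contact_force': array([-0.4101, -0.0041, -2.0128]), 'wrist_torque': array([-0.0034,  0.0111,  0.0363]), 'opening': np.float64(0.0276)}
```

View pics/k1.png

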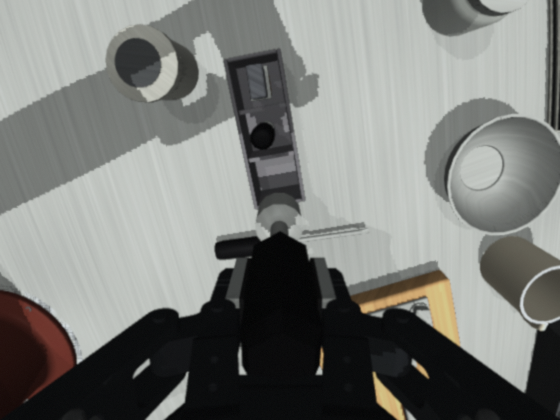

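Request:
drive_tool(
  moves=[0,0,0,-0.003,0.003,-0.02,1,0,0,0,0,0,-0.03,1,0,0,0,0,0,-0.025,1,0,0,0,0,0,-0.02,1,0,0,0,0,0,-0.02,1],
)

```text
t: 35.62
tool_pos: [0.4743, 0.2133, 0.1527]
tool_rot: [-2.406, -2.017, 0.002]
contact_force: [-1.2, -0.7, -1.9]
opening: 0.0274
```

```bash
python3 st.py
```

```text
t 35.625 psi 80.0 q6 26.0 axis [0.4735 0.2089] mouth z 0.054 tilt [-0.0023  0.0005] F [-1.2 -0.7 -1.9] M [-0.02 -0.01  0.03]
```

Inside the compartment without contact; lower to the floor.

Request:
drive_tool(
  moves=[0,0,0,0,0,-0.02,1,0,0,0,0,0,-0.018,1,0,0,0,0,0,-0.006,1,0,0,0,0,0,-0.002,1,0,0,0,0,0,0,1],
)

```text
t: 36.25
tool_pos: [0.4751, 0.2135, 0.1089]
tool_rot: [-2.406, -2.018, -0.0]
contact_force: [0.1, -1.0, -1.8]
opening: 0.0276
```

Request:
drive_tool(
  moves=[0,0,0,0,0,-0.001,1,0,0,0,0,0,-0.001,1,0,0,0,0,0,-0.001,1,0,0,0,0,0,0,1,0,0,0,0,0,0,1],
)

```text
t: 36.88
tool_pos: [0.4746, 0.2133, 0.1052]
tool_rot: [-2.406, -2.017, 0.002]
contact_force: [0.2, -1.0, -2.0]
opening: 0.027
```

```bash
python3 st.py
```

```text
t 36.875 psi 80.0 q6 26.0 axis [0.4738 0.2088] mouth z 0.0065 tilt [-0.0019  0.0006] F [ 0.2 -1.  -2. ] M [-0.01 -0.02 -0.  ]
```

Request:
drive_tool(
  moves=[0,0,0,0,0,-0.001,1,0,0,0,0,0,-0.001,1,0,0,0,0,0,-0.0005,1,0,0,0,0,0,0,1,0,0,0,0,0,0,1],
)

```text
t: 37.5
tool_pos: [0.4746, 0.2133, 0.1029]
tool_rot: [-2.406, -2.017, 0.002]
contact_force: [-0.4, -0.4, 0.4]
opening: 0.0274
```

Request:
drive_tool(
  moves=[0,0,0,0,0,0,0.6,0,0,0,0,0,0,0.4,0,0,0,0,0,0,0.2,0,0,0,0,0,0,0,0,0,0,0,0,0,0],
)

```text
t: 38.12
tool_pos: [0.4746, 0.2133, 0.1027]
tool_rot: [-2.406, -2.017, 0.002]
contact_force: [0.3, 0.2, 0.3]
opening: 0.0856
```

Request:
drive_tool(
  moves=[0,0,0,0,0,0.01,0,0,0,0,0,0,0.03,0,0,0,0,0,0,0.05,0,0,0,0,0,0,0.06,0,0,0,0,0,0,0,0],
)

```text
t: 38.75
tool_pos: [0.4777, 0.2142, 0.2607]
tool_rot: [2.404, 2.016, 0.017]
contact_force: [0.3, 0.6, -0.7]
opening: 0.0849
```

Request:
drive_tool(
  moves=[0,0,0,0,-0.06,0,0,0,0,0,0.02,-0.055,0,0,0,0,0,0.02,-0.05,0,0,0,0,0,0.02,-0.03,0,0,0,0,0,0,0,0,0],
)

```text
t: 39.38
tool_pos: [0.5349, 0.0164, 0.252]
tool_rot: [-2.409, -2.013, 0.003]
contact_force: [-0.1, -0.0, 0.2]
opening: 0.0856
```

Request:
drive_tool(
  moves=[0,0,0,0,0,0,0,0,0,0,0,0,0,0,0,0,0,0,0,0,0,0,0,0,0,0,0,0,0,0,0,0,0,0,0],
)

```text
t: 40.0
tool_pos: [0.5345, 0.0186, 0.2528]
tool_rot: [-2.406, -2.018, 0.002]
contact_force: [-0.4, 0.1, 0.2]
opening: 0.0852
```

```bash
python3 snap.py l1; python3 - <<'E'
from h import *
s=ctrl.get_image('scene');t=ctrl.get_image('top');cv2.imwrite('pics/l1s.png',s[:,:,::-1]);cv2.imwrite('pics/l1t.png',t[:,:,::-1])
E
```

```text
{'t': np.float64(40.0), 'q': array([-1.0470e-01, -1.7510e-01,  1.7951e+00,  5.0000e-04,  1.5234e+00,
        7.0100e-02]), 'tool_pos': array([0.5345, 0.0186, 0.2528]), 'tool_rot': array([-2.4056e+00, -2.0181e+00,  1.5000e-03]), 'contact_force': array([-0.3654,  0.0672,  0.1792]), 'wrist_torque': array([-0.0152,  0.0218,  0.0343]), 'opening': np.float64(0.0852)}
```

View pics/l1.png

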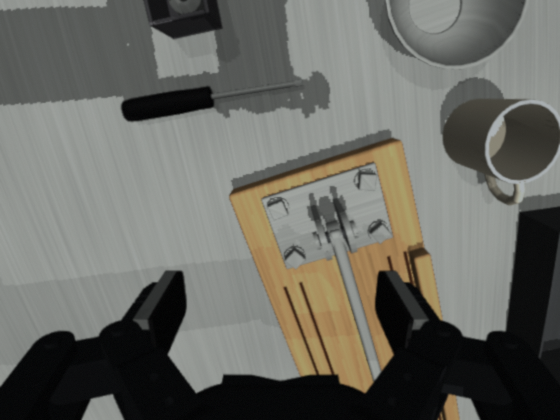

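View pics/l1s.png

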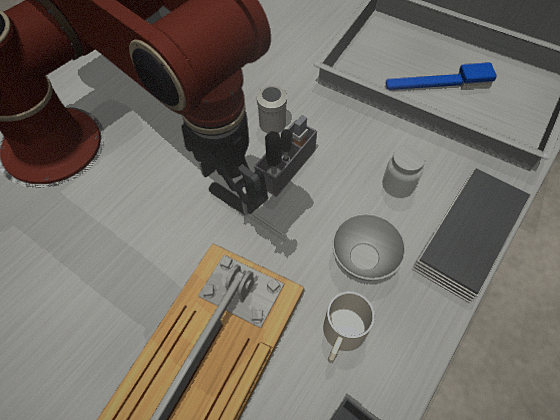

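Request:
drive_tool(
  moves=[-10,0,0,0.015,0.012,-0.03,0,-10,0,0,0.015,0.012,-0.04,0,-10,0,0,0.015,0.012,-0.04,0,0,0,0,0,0,-0.01,0,0,0,0,0,0,0,0],
)

```text
t: 40.78
tool_pos: [0.5792, 0.0541, 0.1322]
tool_rot: [2.073, 1.738, -0.469]
contact_force: [0.2, -0.3, -0.0]
opening: 0.0853
```

Request:
drive_tool(
  moves=[0,0,0,0,0,0,0,0,0,0,0,0,0,0,0,0,0,0,0,0,0,0,0,0,0,0,0,0,0,0,0,0,0,0,0],
)

```text
t: 41.4
tool_pos: [0.5796, 0.0542, 0.1329]
tool_rot: [2.073, 1.737, -0.467]
contact_force: [0.4, 0.5, -0.8]
opening: 0.0854
```

```bash
python3 snap.py m1; python3 - <<'E'
from h import *
i=cv2.imread('pics/m1.png')[::-1,::-1,::-1];crop(np.clip(i*1.5,0,255).astype(np.uint8),150,80,410,260,3,'pics/m1d.png')
s=cv2.imread('pics/l1s.png')[:,:,::-1]
crop(np.clip(s*1.6,0,255).astype(np.uint8),230,100,330,200,6,'pics/l1c.png')
E
```

```text
{'t': np.float64(41.4), 'q': array([ 0.2008,  0.1401,  1.7553, -0.5203,  1.3896,  0.5101]), 'tool_pos': array([0.5796, 0.0542, 0.1329]), 'tool_rot': array([ 2.0726,  1.7366, -0.4667]), 'contact_force': array([ 0.3779,  0.4659, -0.8312]), 'wrist_torque': array([0.2592, 0.0261, 0.0151]), 'opening': np.float64(0.0854)}
```

View pics/m1d.png

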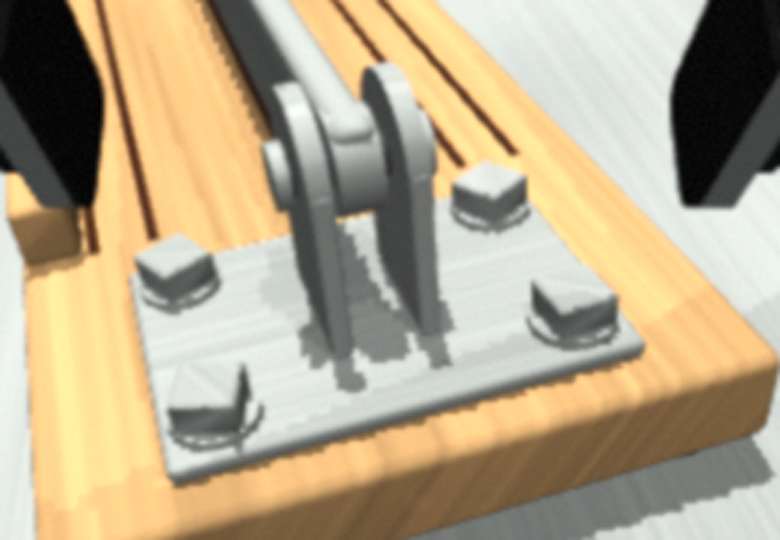

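View pics/l1c.png

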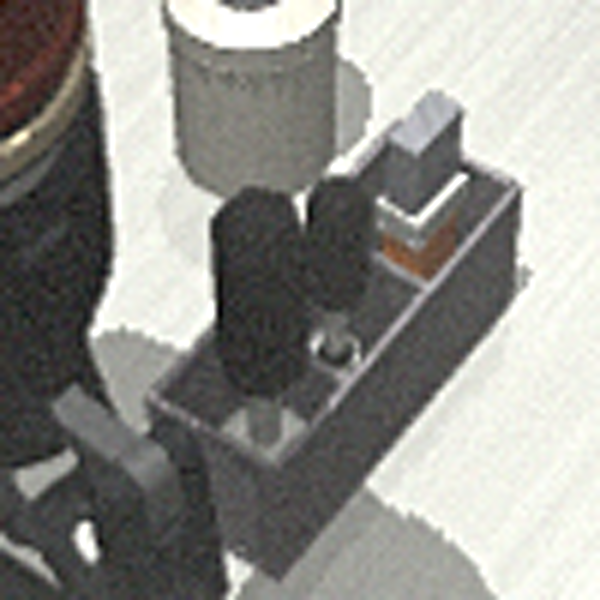

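Request:
drive_tool(
  moves=[10,0,0,0,0,0.04,0,10,0,0,0,0,0.04,0,10,0,0,0,0,0.04,0,0,0,0,0,0,0,0,0,0,0,0,0,0,0],
)

```text
t: 42.08
tool_pos: [0.5792, 0.0541, 0.252]
tool_rot: [-2.406, -2.017, 0.004]
contact_force: [-0.2, -0.6, -0.6]
opening: 0.0856
```

```bash
python3 -c "
from station import ctrl
print(ctrl.get_obs()['t']);print(ctrl.finish_job())"
```

```text
42.075
the job is handed in; nothing more can be done
None
```

The proud coach screw (the one at −x, −y on the foot plate) is driven home, and the large socket driver is back in its own compartment, socket down. The job was handed in at 42.1 s; the hand-in reports no verdict.

**Fitting:** The socket's square is not drawn in the pictures, so I could not see how it lay. I found it by feel. Two light presses of about 8–10 N did not seat, and I lifted and turned 30° each time. The third, with the driver turned to match the head, went fully on. A square push then straightened the screw, and its axis came to within about 0.1 mm of the hole position I had measured.

**Driving:** I turned it clockwise about 234° in all, including the socket's play and some twist in the arm. The turning torque then rose from about 0.1 to 0.57 N m, which I took as the hard stop. The socket sank 3.1 mm, putting the head top at about 56.4 mm, against 56.5 mm when home. I backed off about 14° to take the load off before lifting clear.

**Last checks:** The oblique wrist picture shows all four screws flat on the plate and upright. The scene picture shows the driver upright in its compartment, the small driver and brush in place, and nothing else visibly moved.

**What disagreed:**
- **Grip offset:** the driver sat about 4.5 mm off-centre along the pads, though the picture before the grasp had shown it centred.
- **Side force:** I compensated for the offset, but about 3–5 N of side force remained while turning.
- **Joint limit:** joint 2 came to rest on its −1.01 range limit while I was looking at the socket mouth; the reading did not go past it.

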